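# Put two filter discs away in their slotted cassette

## Task

Put the page camera's two round filter discs back in the white slotted cassette, each slid in flat from the open front until it is fully home against the back, with its grip lug left sticking out of the front. Put the thick disc in the deep bottom slot first, then the thin disc in the shallow slot above it. Leave the other things on the table where they are.

Things in the scene. Friction and masses are not known exactly. Their poses are not given: they have to be found in the camera images.
- thick_disc: Thick camera-filter disc: aluminium mount 100 mm across, 14 mm thick, dark pane on top, about 110 g. A grip lug runs from its rim along its own -x: a neck 12 mm wide, 5 mm thick, then an upright fin, 12 mm wide (y), 32 mm long (x = -60 to -92 mm), top 30 mm above the disc's underside; grip it across y from above. Origin: centre of underside; z up.
- thin_disc: Thin camera-filter disc: aluminium mount 100 mm across, 5 mm thick, dark pane on top, about 60 g. A grip lug runs from its rim along its own -x: a neck 12 mm wide, 5 mm thick, then an upright fin, 12 mm wide (y), 32 mm long (x = -60 to -92 mm), top 26 mm above the disc's underside; grip it across y from above. Origin: centre of underside; z up.
- cassette: White cassette with grey ledges, fixed to the table: 96 mm deep (x), 118 wide (y), 68 tall, open at the front (own -x side) and in the middle of the top. Origin on the table below the centres of seated discs. Inner side faces at y = +-53 mm; front edge x = -40 mm; inside of back wall x = +50 mm stops the rims. Ledges 14 mm wide on both sides: tops at 12 and 48 mm height; top rail above.
- deep_slot (a point): Where the thick disc's origin is when home in the deep bottom slot: 12 mm above the table, on the bottom ledges; 22 mm free height up to the middle ledges' underside (34 mm). Axes as the cassette's: x points in to the back, y along the width, z up. The seated lug stands 20 to 52 mm ahead of the front edge.
- shallow_slot (a point): Where the thin disc's origin is when home in the shallow upper slot: 48 mm above the table, on the middle ledges; 12 mm free height up to the top rail's underside (60 mm). Axes as the cassette's. Its seated lug is straight above the thick disc's lug and blocks access to that from above.
- press_block_0: Bystander: beech pressing block 40x120x25 mm; origin centre of underside.
- label_block: Bystander: block of blank tags 80x44x9 mm; origin centre of underside.
- packet_0: Bystander: white and blue flat packet 85x135x17 mm; origin centre of underside.

How it is judged (in metres and radians):
On the way, in this order (a step that is already met when the one before it is completed fails the run):
1. the thick disc is home in the deep bottom slot (x of thick_disc in the frame of deep_slot between -0.007 and 0.004 m and y of thick_disc in the frame of deep_slot between -0.006 and 0.006 m and z of thick_disc in the frame of deep_slot between -0.003 and 0.003 m and angle between the z axis of thick_disc and the z axis of deep_slot, either way round below 0.05 rad and angle between the x axis of thick_disc and the x axis of deep_slot, either way round below 0.7 rad), for 0.2 s.
2. the thin disc is home in the shallow slot above it (all of step 1 and x of thin_disc in the frame of shallow_slot between -0.007 and 0.004 m and y of thin_disc in the frame of shallow_slot between -0.006 and 0.006 m and z of thin_disc in the frame of shallow_slot between -0.003 and 0.003 m and angle between the z axis of thin_disc and the z axis of shallow_slot, either way round below 0.05 rad and angle between the x axis of thin_disc and the x axis of shallow_slot, either way round below 0.7 rad), for 0.2 s.
At the end, for the whole second after the job is handed in: Both discs lie still and released in their slots, the thick one in the bottom slot and the thin one in the slot above: each within 7 mm of the back stop, 6 mm of the middle sideways, 3 mm of its ledge height and 0.05 rad of flat, its lug sticking out of the open front (within 0.7 rad of straight) (all of step 2 and linear speed of each of thick_disc, thin_disc below 0.01 m/s); the robot touches nothing.
It fails at once if press_block_0 is shifted by more than 20 mm (distance of press_block_0 from where it was at the start of the episode above 0.02 m).
It fails at once if label_block is shifted by more than 20 mm (distance of label_block from where it was at the start of the episode above 0.02 m).
It fails at once if packet_0 is shifted by more than 20 mm (distance of packet_0 from where it was at the start of the episode above 0.02 m).
It also fails if it takes over 67 s, if anything falls off the work surface, if the arm or the gripper's body presses on something with over 40 N, if the wrist force passes 120 N, or if a joint passes its speed limit or range.

## Robot

A 6-joint arm with a two-finger parallel gripper is mounted at the origin on a cart in front of the work surface, level with it; the furniture and walls round the work are solid. World frame = base frame: x ahead of the robot, y to its left, z up, the work surface at z = 0. Lengths are in mm, angles in degrees, forces in N, time in s.
With the tool pointing down it reaches from about 300 to 775 mm from the base axis. Payload 14.6 kg.
Tool frame: the origin (TCP) lies on the mounting face of the last link; the fingertips stand 199 mm ahead of it and the grasp point (between the pads) lies 180 mm ahead of it; y points along the fingers, z is the direction in which the jaws open and shut, and the axes are right-handed (so a half turn about y gives the same grasp; the last joint's range is limited). The gripper opens to 94 mm and grips with 3 to 60 N. Pads are 16 mm wide; open, the fingers measure 119 mm over their backs; the gripper's body (75 mm by 177 mm) begins 78 mm behind the grasp point.
Start: joints at [67.918, 17.183, 87.147, -0, 75.671, -3.816], TCP at [172.383, 522.279, 404.646] pointing down, gripper open.
Joint ranges: [-173.82, 173.82], [-45.26, 126.66], [13.44, 144.39], [-59.66, 239.66], [0, 175.72], [-146.38, 146.38]. Speed limits (degrees/s): [127.2, 127.2, 147.25, 180, 180, 180].

## Interface

Orientations are given as a 3x3 rotation matrix whose columns are the frame's x, y, z axes.
In Python, from cell import monitor, viewer, job gives the robot as it stands.
- The arm moves only by the tool step_arm, never from a script. Its argument "rows" is a list of rows, each an object of numbers: "x", "y", "z": the shift along the tool's x, y, z in m; "rx", "ry", "rz": the turn, a rotation vector about the tool's x, y, z in rad; "claw": the finger opening in m, from 0 to 0.094. In form: [{"x": .., "y": .., "z": .., "rx": .., "ry": .., "rz": .., "claw": ..}, ...]. A call has 1 to 8 rows; each row shifts and turns the commanded pose from where the row before left it, along the tool's axes as they then stand; what a row does not reach is not made up. A row lasts 1/8 s, in which the tool goes at most 62.5 mm and 10.7 degrees, less where a joint would pass 70% of its speed; a pose out of reach is approached as far as the arm can. A call with a gripper value outside its range is refused whole. The fingers move at their own pace and stop on an object; "grip_force" is the grip in N (left out, the last holds). Time passes only in rows, so rows that do not move let the fingers close. It gives the time, the measured TCP pose, the force and the opening at its end, in the units of the state.
- monitor.sense(): the state, without advancing time (a new reading comes with each control period).
- viewer.grab_frame(name): name is "side" or "top"; returns a dict with "image" (400x640x3 uint8, red, green, blue), "fx", "fy", "cx", "cy" (pixels), "k1" (the pictures are not rectified: a ray, as slopes to the right and down, at radius r is drawn at 1 + k1 r^2 times it, then the intrinsics apply), "eye" and "rotation" of the camera in the world. Camera axes: x right, y down, z forward; pixel columns grow to the right and rows downward; lengths in mm; the calibration is good to about 2 mm. A picture is of the moment at which its call begins. There is no depth.
- job.job_done(): hands the job in, once; it reports no verdict.
The state is a dict: "time_s": time; "joint_positions": joint angles; "qd": joint speeds; "tau": joint torques, N m; "tool_pos": TCP position; "eef_rot": TCP orientation; "force": force on the tool from outside, world axes, zero at the start; "wrist_torque": the same for the moment, N m; "width": finger opening in mm.
Only numpy, scipy, OpenCV 4.12 (cv2) and the standard library are available. Lean on these libraries where they do the work, as an engineer would, in place of code of your own. Each camera call takes 0.05 s, during which the arm holds its last target.

## Working session

There is one attempt and no reset: what is moved stays moved. The work goes in short steps, Python scripts to look and compute and a tool call to move; the robot and the scene stay as the last step left them, time stands still between calls to the robot, and variables do not carry over. Pictures are saved under pics/ and viewed, and the job is handed in when it is done.

Besides the shell and the picture viewer there is one more tool, called after ">>>" by a JSON object that holds its "fn" and its "kwargs", one argument or row to a line. step_arm: Moves the arm, as the interface text tells. Its arguments: {"type":"object","properties":{"rows":{"type":"array"},"grip_force":{"type":"number"}},"required":["rows"]}

```bash
ls; mkdir -p pics; python3 - <<'E'
from cell import monitor, viewer, job
import cv2
for n in ("side","top"):
    f=viewer.grab_frame(n)
    cv2.imwrite(f"pics/{n}0.png",f["image"][:,:,::-1])
    print(n,{k:v for k,v in f.items() if k!="image"})
print(monitor.sense())
E
```

```text
pics
side {'fx': 512.9681774179276, 'fy': 512.9681774179276, 'cx': 326.1486869866814, 'cy': 202.5548937968196, 'k1': -0.10956674999289738, 'eye': array([  89.82694252, -882.08302179,  686.86692958]), 'rotation': array([[ 0.84717563, -0.29171367,  0.44406822],
       [-0.53068083, -0.42382507,  0.73399602],
       [-0.02590943, -0.85748204, -0.51386112]])}
top {'fx': 499.2934581548452, 'fy': 499.2934581548452, 'cx': 327.849151272622, 'cy': 195.79356276028992, 'k1': -0.05388456989125267, 'eye': array([ 525.38420104,   43.65938021, 1389.08951964]), 'rotation': array([[ 0.01354512, -0.99801901,  0.0614377 ],
       [-0.99977507, -0.01452058, -0.01545856],
       [ 0.01632005, -0.06121449, -0.9979912 ]])}
{'time_s': 0.1, 'joint_positions': array([ 6.79180227e+01,  1.72112015e+01,  8.71777309e+01,  1.10472913e-03,
        7.56685557e+01, -3.81606727e+00]), 'qd': array([-0.04626473, -0.07019965, -0.03572299,  0.07546721,  0.07574496,
        0.01315649]), 'tau': array([ 9.04480257e-04, -5.32647157e+01, -3.53282189e+01,  7.08872708e-02,
        2.35205685e-02, -9.26829762e-05]), 'tool_pos': array([172.37495206, 522.25305873, 404.14757412]), 'eef_rot': array([[ 9.49610614e-01, -3.94505279e-04,  3.13431852e-01],
       [-3.13432089e-01, -9.22733995e-04,  9.49610170e-01],
       [-8.54119999e-05, -9.99999496e-01, -9.99888610e-04]]), 'force': array([-0.18552758, -0.58502429,  0.32314656]), 'wrist_torque': array([ 0.01202347, -0.02193884,  0.0197276 ]), 'width': 94.29619159010002}
```

View pics/side0.png

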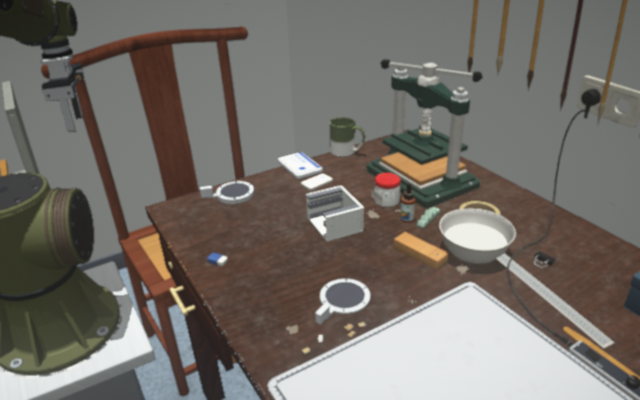

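View pics/top0.png

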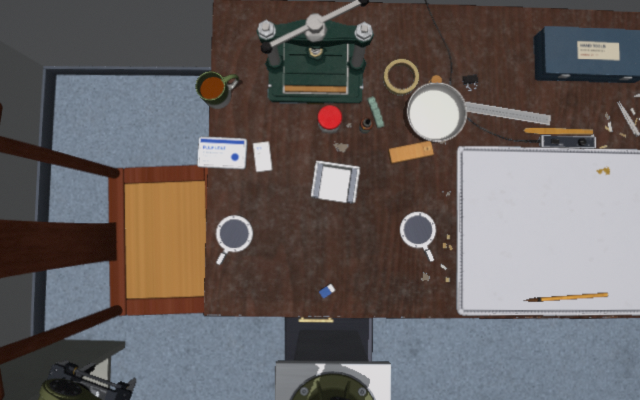

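Top view: discs at about (234,234) and (418,230), cassette at about (335,183); the lugs point toward the robot. I'll zoom in on both views next.

```bash
python3 - <<'E'
import cv2,numpy as np
t=cv2.imread("pics/top0.png");s=cv2.imread("pics/side0.png")
z=lambda im,x,y,w,h,k:cv2.resize(im[y:y+h,x:x+w],None,fx=k,fy=k,interpolation=cv2.INTER_CUBIC)
a=np.hstack([z(t,205,205,65,65,6),z(t,390,200,65,65,6)])
cv2.imwrite("pics/tdz.png",a)
cv2.imwrite("pics/tcz.png",z(t,300,150,75,65,8))
a=np.hstack([z(s,190,165,75,60,5),z(s,305,270,75,60,5)])
cv2.imwrite("pics/sdz.png",a)
cv2.imwrite("pics/scz.png",z(s,295,175,80,70,8))
E
```

```text
(no output)
```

View pics/tdz.png

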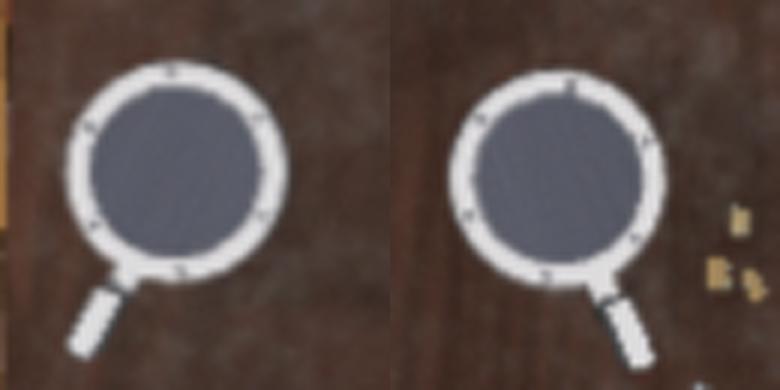

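View pics/tcz.png

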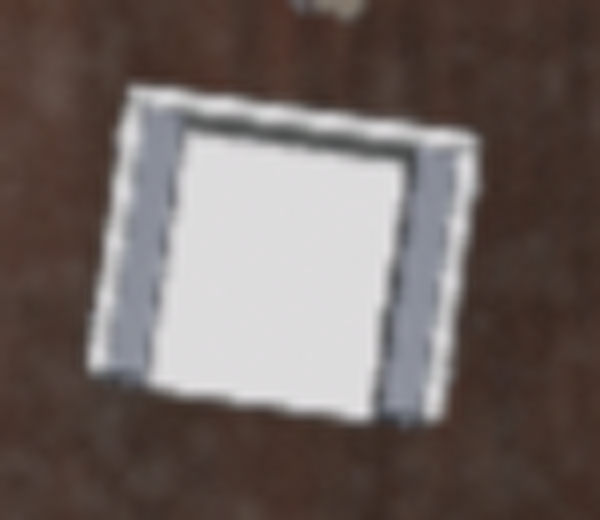

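View pics/sdz.png

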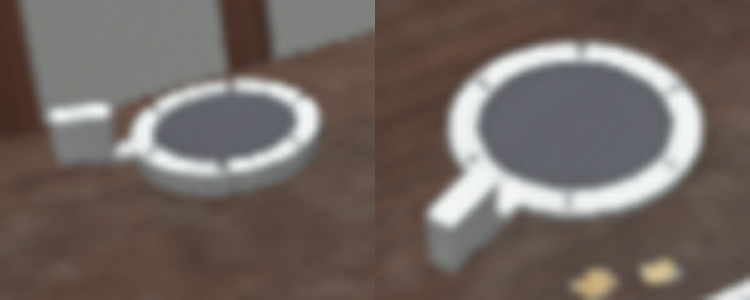

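View pics/scz.png

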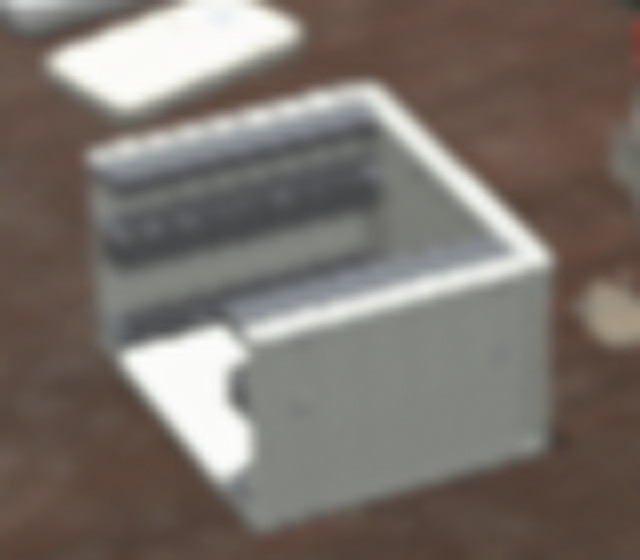

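The left disc (y > 0) has a tall side wall, so it's the thick one; the right one is thin. The cassette opens toward the robot, turned by about -7°. Measuring now.

```bash
cat > h.py <<'E'
import numpy as np,cv2
from scipy.optimize import least_squares
def rays(f,uv):
    uv=np.asarray(uv,float).reshape(-1,2)
    d=(uv-[f["cx"],f["cy"]])/[f["fx"],f["fy"]]
    u=d.copy()
    for _ in range(30): u=d/(1+f["k1"]*(u**2).sum(1,keepdims=True))
    return np.c_[u,np.ones(len(u))]@f["rotation"].T
def plane(f,uv,z):
    r=rays(f,uv); return f["eye"]+r*((z-f["eye"][2])/r[:,2])[:,None]
def proj(f,P):
    c=(np.atleast_2d(P)-f["eye"])@f["rotation"]
    s=c[:,:2]/c[:,2:]; s=s*(1+f["k1"]*(s**2).sum(1,keepdims=True))
    return s*[f["fx"],f["fy"]]+[f["cx"],f["cy"]]
def circ(p,r=None):
    g=lambda q:np.hypot(p[:,0]-q[0],p[:,1]-q[1])-(r or q[2])
    return least_squares(g,[*p.mean(0)[:2],50.],loss="soft_l1",f_scale=1.)
E
python3 - <<'E'
from h import *
from cell import monitor, viewer, job
for n in ("top","side"):
    f=viewer.grab_frame(n); im=f["image"].astype(int)
    g=im.min(2)
    K=5
    G=cv2.resize(g.astype(np.float32),None,fx=K,fy=K,interpolation=cv2.INTER_CUBIC)
    def cons(box,thr,inv=False):
        x,y,w,h=box
        m=(G[y*K:(y+h)*K,x*K:(x+w)*K]>thr).astype(np.uint8)
        c,_=cv2.findContours(m,cv2.RETR_CCOMP,cv2.CHAIN_APPROX_NONE)
        c=[k for k in c if cv2.contourArea(k)>15*K*K]
        tr=lambda k:(k.reshape(-1,2)+[x*K,y*K]+.5)/K-.5
        return [tr(k) for k in c]
    boxes={"top":{"thick":((213,210,45,60),14,30),"thin":((395,205,45,60),5,26)},
     "side":{"thick":((195,175,65,35),14,30),"thin":((310,275,65,50),5,26)}}[n]
    for name,(b,zd,zl) in boxes.items():
        for c in cons(b,150):
            p=plane(f,c,zd); r=circ(p)
            rect=cv2.minAreaRect(c.astype(np.float32))
            # lug
            pl=plane(f,c,zl)[:,:2]; rl=cv2.minAreaRect(pl.astype(np.float32))
            print(n,name,len(c),"circ",r.x.round(1),"cost",round(r.cost,1),"lugrect",np.round(rl[0],1),np.round(rl[1],1),round(rl[2],1))
E
```

```text
top thick 127 circ [434.6 314.9  11.2] cost 322.9 lugrect [435.2 312. ] [11.9 31.3] 64.6
top thick 529 circ [503.4 279.1  49.5] cost 192.5 lugrect [503.7 276.1] [98.3 97.7] 28.0
top thick 411 circ [503.6 279.3  39.6] cost 18.1 lugrect [503.7 276.2] [78.  78.8] 0.9
top thin 130 circ [ 449.6 -262.2   11.1] cost 341.7 lugrect [ 450.8 -257.9] [31.7 11.8] 24.8
top thin 530 circ [ 520.5 -228.3   49.4] cost 289.9 lugrect [ 520.8 -224.1] [97.5 97.7] 69.0
top thin 417 circ [ 520.9 -228.5   39.8] cost 72.7 lugrect [ 520.8 -223.9] [78.9 78.8] 45.1
side thick 140 circ [442.4 336.5  14.5] cost 203.5 lugrect [433.9 307.8] [23.4 33.1] 70.3
side thick 768 circ [502.1 275.4  50.4] cost 4238.9 lugrect [493.  248.6] [103.4 100.9] 36.9
side thin 724 circ [ 518.9 -231.4   51.4] cost 1870.1 lugrect [ 502.9 -255.9] [111.9  97.9] 50.4
side thin 466 circ [ 520.4 -230.4   38.4] cost 21.0 lugrect [ 507.2 -250.6] [74.4 74.6] 72.8
```

Both discs check out: radius is about 50 mm and the centre-to-lug distance is 76 mm, as specified. The cassette is next.

```bash
python3 - <<'E'
from h import *
from cell import monitor, viewer, job
f=viewer.grab_frame("top"); im=f["image"].astype(np.float32)
K=5
G=cv2.resize(im[:,:,2],None,fx=K,fy=K,interpolation=cv2.INTER_CUBIC)
x,y,w,h=300,153,70,60
m=(G[y*K:(y+h)*K,x*K:(x+w)*K]>85).astype(np.uint8)
c,_=cv2.findContours(m,cv2.RETR_EXTERNAL,cv2.CHAIN_APPROX_NONE)
c=max(c,key=cv2.contourArea)
h_=(cv2.convexHull(c).reshape(-1,2)+[x*K,y*K]+.5)/K-.5
p=plane(f,h_,68)[:,:2].astype(np.float32)
r=cv2.minAreaRect(p);print(r,cv2.boxPoints(r).round(1))
q=cv2.approxPolyDP(h_.astype(np.float32).reshape(-1,1,2),2.5,True).reshape(-1,2)
print(q.round(1),plane(f,q,68).round(1))
fs=viewer.grab_frame("side")
# side: top corners from zoom picture (295,175) k8 : back-left(370,82) back-right(552,262) front-left(88,155) front-right(250,335)
uv=np.array([[370,82],[552,262],[88,155],[248,338]])/8.+[295,175]-.5+1/16
P=plane(fs,uv,68);print(P.round(1))
uv=np.array([[548,450],[262,530],[120,355]])/8.+[295,175]-.5+1/16
print(plane(fs,uv,0).round(1))
E
```

```text
((644.59912109375, 4.587471008300781), (123.45291900634766, 103.95574188232422), 82.83502197265625) [[585.3 -50.2]
 [688.5 -63.1]
 [703.9  59.3]
 [600.7  72.3]]
[[315.6 160.2]
 [359.6 167. ]
 [354.8 202. ]
 [310.4 196. ]] [[701.2  57.1  68. ]
 [684.8 -60.4  68. ]
 [591.3 -48.5  68. ]
 [605.5  69.4  68. ]]
[[700.3  54.   68. ]
 [684.4 -65.1  68. ]
 [605.1  64.6  68. ]
 [590.5 -50.1  68. ]]
[[686.4 -61.7   0. ]
 [594.  -48.7   0. ]
 [607.6  55.4   0. ]]
```

>>> {"fn": "step_arm", "kwargs": {
  "rows": [
    {"ry": 0.065, "claw": 0.06},
    {"ry": 0.065},
    {"x": 0.055, "z": -0.0127},
    {"x": 0.055, "z": -0.0127},
    {"x": 0.055, "z": -0.0127},
    {"x": 0.055, "z": -0.0127},
    {"x": 0.055, "z": -0.0127},
    {"x": 0.053, "z": -0.013}
  ],
  "grip_force": 50
}}

```text
validation failed for argument at $.ro...
```

>>> {"fn": "step_arm", "kwargs": {
  "rows": [
    {"y": 0.05},
    {"y": 0.05},
    {"y": 0.04},
    {}
  ]
}}

```text
validation failed for argument at $.ro...
```

```bash
cat >> h.py <<'E'
def st():
    from cell import monitor
    s=monitor.sense();R=s["eef_rot"]
    print("t",s["time_s"],"pos",s["tool_pos"].round(1),"yaw",np.degrees(np.arctan2(R[1,0],R[0,0])).round(2),"yaxis",R[:,1].round(4),"F",s["force"].round(1),"T",s["wrist_torque"].round(2),"w",s["width"].round(1))
    return s
def delta(pos):
    s=st();d=np.array(pos)-s["tool_pos"];print("tool delta mm",(s["eef_rot"].T@d).round(1))
E
python3 - <<'E'
from h import *
delta([435,311,204])
from cell import viewer
f=viewer.grab_frame("side");cv2.imwrite("pics/s1.png",cv2.resize(f["image"][120:250,150:320,::-1],None,fx=4,fy=4,interpolation=cv2.INTER_CUBIC))
f=viewer.grab_frame("top");cv2.imwrite("pics/t1.png",cv2.resize(f["image"][190:300,180:300,::-1],None,fx=5,fy=5,interpolation=cv2.INTER_CUBIC))
E
```

```text
Traceback (most recent call last):
  File "h.py", line 24, in delta
    s=st();d=np.array(pos)-s["tool_pos"];print("tool delta mm",(s["eef_rot"].T@d).round(1))
  File "h.py", line 21, in st
    print("t",s["time_s"],"pos",s["tool_pos"].round(1),"yaw",np.degrees(np.arctan2(R[1,0],R[0,0])).round(2),"yaxis",R[:,1].round(4),"F",s["force"].round(1),"T",s["wrist_torque"].round(2),"w",s["width"].round(1))
                                                                                                                                                                                               ^^^^^^^^^^^^^^^^
AttributeError: 'float' object has no attribute 'round'
```

All the keys are needed in each row.

>>> {"fn": "step_arm", "kwargs": {
  "rows": [
    {"x": 0, "y": 0, "z": 0, "rx": 0, "ry": 0.065, "rz": 0, "claw": 0.06},
    {"x": 0, "y": 0, "z": 0, "rx": 0, "ry": 0.065, "rz": 0, "claw": 0.06},
    {"x": 0.055, "y": 0, "z": -0.0127, "rx": 0, "ry": 0, "rz": 0, "claw": 0.06},
    {"x": 0.055, "y": 0, "z": -0.0127, "rx": 0, "ry": 0, "rz": 0, "claw": 0.06},
    {"x": 0.055, "y": 0, "z": -0.0127, "rx": 0, "ry": 0, "rz": 0, "claw": 0.06},
    {"x": 0.055, "y": 0, "z": -0.0127, "rx": 0, "ry": 0, "rz": 0, "claw": 0.06},
    {"x": 0.055, "y": 0, "z": -0.0127, "rx": 0, "ry": 0, "rz": 0, "claw": 0.06},
    {"x": 0.053, "y": 0, "z": -0.013, "rx": 0, "ry": 0, "rz": 0, "claw": 0.06}
  ],
  "grip_force": 50
}}

```text
time_s: 1.3
tool_pos: [436.0, 309.6, 404.7]
eef_rot: [[0.901, 0.0, 0.434], [-0.434, 0.0, 0.901], [0.0, -1.0, 0.0]]
force: [-0.4, 1.2, 0.1]
width: 60.1
```

>>> {"fn": "step_arm", "kwargs": {
  "rows": [
    {"x": 0, "y": 0.05, "z": 0, "rx": 0, "ry": 0, "rz": 0, "claw": 0.06},
    {"x": 0, "y": 0.05, "z": 0, "rx": 0, "ry": 0, "rz": 0, "claw": 0.06},
    {"x": 0, "y": 0.04, "z": 0, "rx": 0, "ry": 0, "rz": 0, "claw": 0.06},
    {"x": 0, "y": 0, "z": 0, "rx": 0, "ry": 0, "rz": 0, "claw": 0.06}
  ]
}}

```text
time_s: 1.8
tool_pos: [434.3, 310.8, 262.5]
eef_rot: [[0.901, -0.004, 0.434], [-0.434, -0.003, 0.901], [-0.003, -1.0, -0.004]]
force: [0.3, 0.3, 0.4]
width: 60.1
```

```bash
sed -i 's/s\["width"\].round(1)/round(float(s["width"]),1)/' h.py
python3 - <<'E'
from h import *
delta([435,311,204])
from cell import viewer
f=viewer.grab_frame("side");cv2.imwrite("pics/s1.png",cv2.resize(f["image"][120:250,150:320,::-1],None,fx=4,fy=4,interpolation=cv2.INTER_CUBIC))
f=viewer.grab_frame("top");cv2.imwrite("pics/t1.png",cv2.resize(f["image"][190:300,180:300,::-1],None,fx=5,fy=5,interpolation=cv2.INTER_CUBIC))
E
```

```text
t 1.8 pos [434.3 310.8 262.5] yaw -25.72 yaxis [-0.0043 -0.0027 -1.    ] F [0.3 0.3 0.4] T [ 0.02 -0.04  0.01] w 60.1
tool delta mm [ 0.7 58.5  0.8]
```

View pics/s1.png

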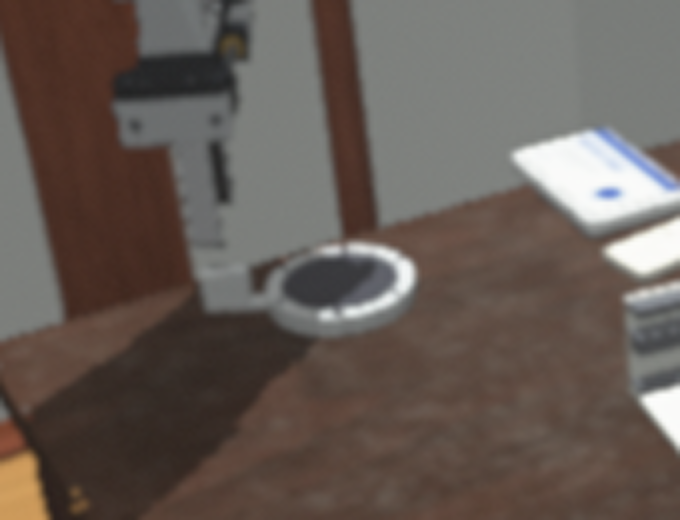

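View pics/t1.png

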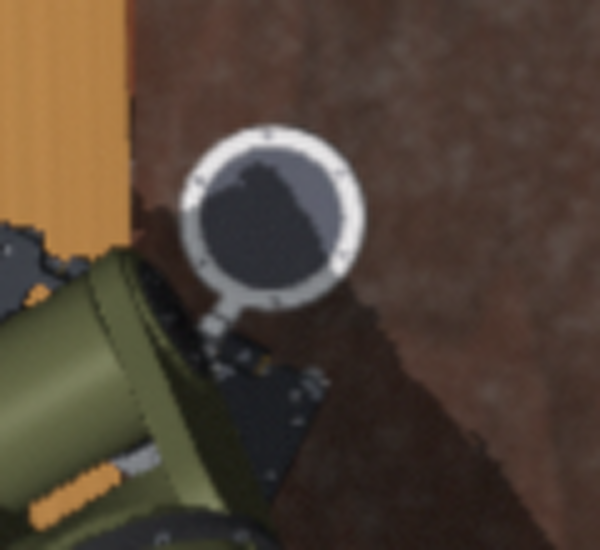

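The fingers are over the thick lug in the side view, at about (222,290) in the zoomed picture. I'll go down and close the gripper.

>>> {"fn": "step_arm", "kwargs": {
  "rows": [
    {"x": 0, "y": 0.025, "z": 0, "rx": 0, "ry": 0, "rz": 0, "claw": 0.06},
    {"x": 0, "y": 0.02, "z": 0, "rx": 0, "ry": 0, "rz": 0, "claw": 0.06},
    {"x": 0, "y": 0.012, "z": 0, "rx": 0, "ry": 0, "rz": 0, "claw": 0.06},
    {"x": 0, "y": 0, "z": 0, "rx": 0, "ry": 0, "rz": 0, "claw": 0.06},
    {"x": 0, "y": 0, "z": 0, "rx": 0, "ry": 0, "rz": 0, "claw": 0.06}
  ]
}}

```text
time_s: 2.52
tool_pos: [435.0, 311.2, 208.8]
eef_rot: [[0.901, 0.001, 0.434], [-0.434, 0.001, 0.901], [0.001, -1.0, 0.001]]
force: [-0.3, -0.2, 0.4]
width: 60.2
```

>>> {"fn": "step_arm", "kwargs": {
  "rows": [
    {"x": 0, "y": 0, "z": 0, "rx": 0, "ry": 0, "rz": 0, "claw": 0},
    {"x": 0, "y": 0, "z": 0, "rx": 0, "ry": 0, "rz": 0, "claw": 0},
    {"x": 0, "y": 0, "z": 0, "rx": 0, "ry": 0, "rz": 0, "claw": 0},
    {"x": 0, "y": 0, "z": 0, "rx": 0, "ry": 0, "rz": 0, "claw": 0},
    {"x": 0, "y": 0, "z": 0, "rx": 0, "ry": 0, "rz": 0, "claw": 0},
    {"x": 0, "y": 0, "z": 0, "rx": 0, "ry": 0, "rz": 0, "claw": 0}
  ],
  "grip_force": 50
}}

```text
time_s: 3.28
tool_pos: [434.7, 311.0, 207.6]
eef_rot: [[0.901, -0.0, 0.434], [-0.434, -0.0, 0.901], [-0.0, -1.0, -0.0]]
force: [-0.1, -0.4, 0.3]
width: 11.7
```

>>> {"fn": "step_arm", "kwargs": {
  "rows": [
    {"x": 0, "y": -0.01, "z": 0, "rx": 0, "ry": 0, "rz": 0, "claw": 0},
    {"x": 0, "y": -0.02, "z": 0, "rx": 0, "ry": 0, "rz": 0, "claw": 0},
    {"x": 0, "y": -0.025, "z": 0, "rx": 0, "ry": 0, "rz": 0, "claw": 0},
    {"x": 0, "y": 0, "z": 0, "rx": 0, "ry": 0, "rz": 0, "claw": 0},
    {"x": 0, "y": 0, "z": 0, "rx": 0, "ry": 0, "rz": 0, "claw": 0}
  ]
}}

```text
time_s: 3.9
tool_pos: [434.5, 310.9, 262.0]
eef_rot: [[0.901, -0.001, 0.434], [-0.434, -0.0, 0.901], [-0.0, -1.0, -0.001]]
force: [-1.2, -0.7, -0.9]
width: 11.6
```

```bash

python3 - <<'E'
from h import *
st()
from cell import viewer
f=viewer.grab_frame("side");cv2.imwrite("pics/s2.png",cv2.resize(f["image"][90:220,150:320,::-1],None,fx=4,fy=4,interpolation=cv2.INTER_CUBIC))
E
```

```text
t 3.9 pos [434.5 310.9 262. ] yaw -25.72 yaxis [-7.e-04 -4.e-04 -1.e+00] F [-1.2 -0.7 -0.9] T [-0.04  0.08  0.03] w 11.6
```

View pics/s2.png

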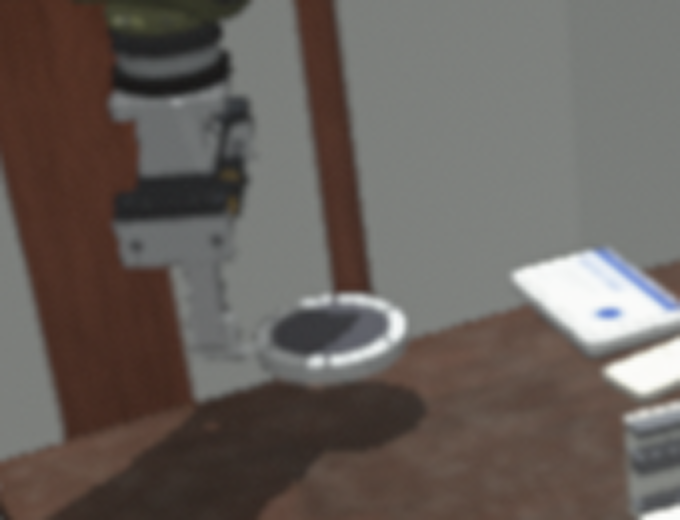

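The disc is lifted and level. Now I'll turn it to the cassette's heading and carry it to the front.

>>> {"fn": "step_arm", "kwargs": {
  "rows": [
    {"x": 0, "y": 0, "z": 0, "rx": 0, "ry": -0.08, "rz": 0, "claw": 0},
    {"x": 0, "y": 0, "z": 0, "rx": 0, "ry": -0.08, "rz": 0, "claw": 0},
    {"x": 0, "y": 0, "z": 0, "rx": 0, "ry": -0.08, "rz": 0, "claw": 0},
    {"x": 0, "y": 0, "z": 0, "rx": 0, "ry": -0.08, "rz": 0, "claw": 0},
    {"x": 0.003, "y": 0, "z": -0.015, "rx": 0, "ry": 0, "rz": 0, "claw": 0},
    {"x": 0.006, "y": 0, "z": -0.03, "rx": 0, "ry": 0, "rz": 0, "claw": 0},
    {"x": 0.007, "y": 0, "z": -0.035, "rx": 0, "ry": 0, "rz": 0, "claw": 0},
    {"x": 0.007, "y": 0, "z": -0.035, "rx": 0, "ry": 0, "rz": 0, "claw": 0}
  ]
}}

```text
time_s: 4.95
tool_pos: [442.5, 192.2, 262.1]
eef_rot: [[0.991, -0.001, 0.131], [-0.131, -0.0, 0.991], [-0.001, -1.0, -0.001]]
force: [0.4, 0.3, -1.4]
width: 11.5
```

>>> {"fn": "step_arm", "kwargs": {
  "rows": [
    {"x": 0.007, "y": 0, "z": -0.035, "rx": 0, "ry": 0, "rz": 0, "claw": 0},
    {"x": 0.007, "y": 0, "z": -0.035, "rx": 0, "ry": 0, "rz": 0, "claw": 0},
    {"x": 0.007, "y": 0, "z": -0.035, "rx": 0, "ry": 0, "rz": 0, "claw": 0},
    {"x": 0.006, "y": 0, "z": -0.032, "rx": 0, "ry": 0, "rz": 0, "claw": 0},
    {"x": 0.005, "y": 0.01, "z": -0.025, "rx": 0, "ry": 0, "rz": 0, "claw": 0},
    {"x": 0, "y": 0.015, "z": 0, "rx": 0, "ry": 0, "rz": 0, "claw": 0},
    {"x": 0, "y": 0.013, "z": 0, "rx": 0, "ry": 0, "rz": 0, "claw": 0},
    {"x": 0, "y": 0, "z": 0, "rx": 0, "ry": 0, "rz": 0, "claw": 0}
  ]
}}

```text
time_s: 5.95
tool_pos: [453.3, 29.9, 223.5]
eef_rot: [[0.992, -0.002, 0.128], [-0.128, 0.0, 0.992], [-0.002, -1.0, -0.0]]
force: [0.2, 0.5, -0.9]
width: 11.5
```

>>> {"fn": "step_arm", "kwargs": {
  "rows": [
    {"x": 0, "y": 0, "z": 0, "rx": 0, "ry": 0, "rz": 0, "claw": 0},
    {"x": 0, "y": 0, "z": 0, "rx": 0, "ry": 0, "rz": 0, "claw": 0}
  ]
}}

```text
time_s: 6.2
tool_pos: [453.8, 29.6, 225.0]
eef_rot: [[0.992, 0.001, 0.128], [-0.128, 0.0, 0.992], [0.001, -1.0, 0.0]]
force: [0.6, -0.1, -1.0]
width: 11.8
```

```bash

python3 - <<'E'
from h import *
st()
from cell import viewer
f=viewer.grab_frame("side");np.save("pics/s3.npy",f,allow_pickle=True);cv2.imwrite("pics/s3.png",cv2.resize(f["image"][130:270,200:390,::-1],None,fx=4,fy=4,interpolation=cv2.INTER_CUBIC))
f=viewer.grab_frame("top");np.save("pics/t3.npy",f,allow_pickle=True);cv2.imwrite("pics/t3.png",cv2.resize(f["image"][150:270,280:390,::-1],None,fx=5,fy=5,interpolation=cv2.INTER_CUBIC))
E
```

```text
t 6.2 pos [453.8  29.6 225. ] yaw -7.36 yaxis [ 7.e-04  0.e+00 -1.e+00] F [ 0.6 -0.1 -1. ] T [ 0.04 -0.    0.  ] w 11.8
```

View pics/s3.png

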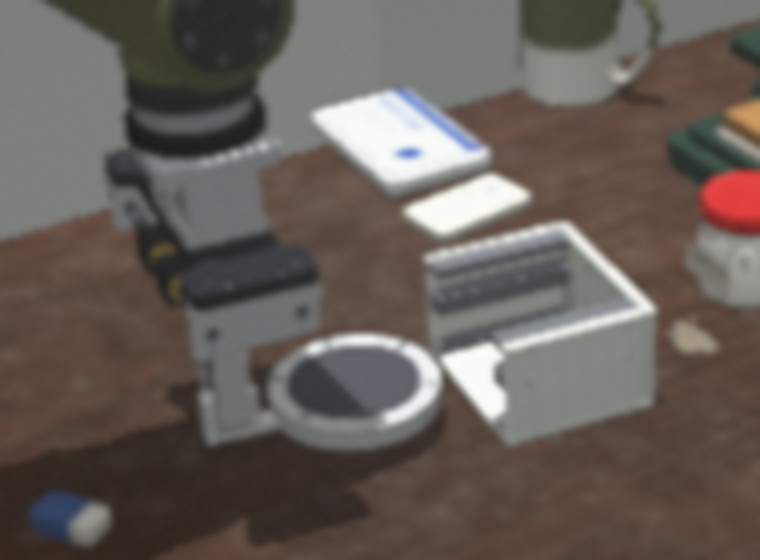

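View pics/t3.png

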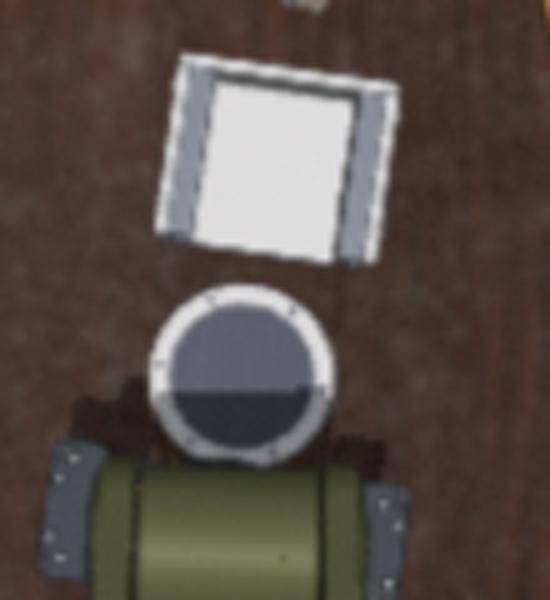

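```bash
cat >> h.py <<'E'
def disc(f,box,ztop,r=None,thr=95,keep=None):
    K=5;x,y,w,h=box
    G=cv2.resize(f["image"].astype(np.float32).min(2),None,fx=K,fy=K,interpolation=cv2.INTER_CUBIC)
    m=(G[y*K:(y+h)*K,x*K:(x+w)*K]>thr).astype(np.uint8)
    c,_=cv2.findContours(m,cv2.RETR_EXTERNAL,cv2.CHAIN_APPROX_NONE)
    c=max(c,key=cv2.contourArea).reshape(-1,2)
    ins=(c[:,0]>1)&(c[:,1]>1)&(c[:,0]<w*K-2)&(c[:,1]<h*K-2)
    c=(c[ins]+[x*K,y*K]+.5)/K-.5
    if keep is not None: c=c[keep(c)]
    p=plane(f,c,ztop); s=circ(p,r); return s.x.round(1),round(s.cost/len(c),3)
E
python3 - <<'E'
from h import *
f=np.load("pics/t3.npy",allow_pickle=True).item()
for thr in (95,130,160):
  print(disc(f,(300,205,55,32),31,None,thr),disc(f,(300,205,55,32),31,50,thr), disc(f,(300,205,55,23),31,50,thr))
a=np.array([.9917,-.1288]);b=np.array([.1288,.9917])
o=np.array([645.7,4.4])-8*a;c=disc(f,(300,205,55,23),31,50,130)[0][:2]
print(o,c,"slot xy",(c-o)@a,(c-o)@b)
E
```

```text
(array([533.2,  14.2,  42.6]), np.float64(6.964)) (array([529.8,  20. ,  50. ]), np.float64(8.675)) (array([518.1,  12.3,  50. ]), np.float64(8.559))
(array([531.7,  21.4,  47.2]), np.float64(4.003)) (array([528.6,  21.3,  50. ]), np.float64(4.257)) (array([528.2,  21.5,  50. ]), np.float64(4.415))
(array([530.6,  21.6,  47.2]), np.float64(3.282)) (array([526.4,  21.4,  50. ]), np.float64(3.604)) (array([526.2,  21.6,  50. ]), np.float64(3.642))
[637.7664   5.4304] [528.2  21.5] slot xy -110.72676336000005 1.8240699999999965
```

```bash
sed -i 's/p=plane(f,c,ztop); s=circ/p=plane(f,c,ztop)\n    if near is not None:\n        p=p[np.abs(np.hypot(*(p[:,:2]-near).T)-50)<5]\n    c=p; s=circ/; s/thr=95,keep=None/thr=95,keep=None,near=None/' h.py
python3 - <<'E'
from h import *
f=np.load("pics/t3.npy",allow_pickle=True).item()
a=np.array([.9917,-.1288]);b=np.array([.1288,.9917])
o=np.array([645.7,4.4])-8*a
for thr in (100,130,160):
  for bx in ((300,205,55,40),(300,205,55,32),(300,205,55,23)):
    r=disc(f,bx,31,None,thr,near=[529,20]);q=disc(f,bx,31,50,thr,near=[529,20]);c=q[0][:2]
    print(thr,r,q,"slot xy",(c-o)@a,(c-o)@b)
f=np.load("pics/s3.npy",allow_pickle=True).item()
q=disc(f,(262,205,52,40),31,50,100,near=[529,20]);print(q,(q[0][:2]-o)@a,(q[0][:2]-o)@b)
E
```

```text
100 (array([531.3,  21.6,  49.9]), np.float64(0.218)) (array([531.3,  21.6,  50. ]), np.float64(0.22)) slot xy -107.66537336000013 2.3225199999999866
100 (array([530.6,  21.6,  50.3]), np.float64(0.157)) (array([531. ,  21.6,  50. ]), np.float64(0.177)) slot xy -107.96288336000009 2.283879999999993
100 (array([529.7,  21.4,  51. ]), np.float64(0.028)) (array([530.9,  21.5,  50. ]), np.float64(0.143)) slot xy -108.04917336000011 2.1718299999999866
130 (array([530.4,  21.4,  49.6]), np.float64(0.282)) (array([529.9,  21.4,  50. ]), np.float64(0.307)) slot xy -109.02799336000011 1.9438599999999835
130 (array([530.4,  21.4,  49.6]), np.float64(0.282)) (array([529.9,  21.4,  50. ]), np.float64(0.307)) slot xy -109.02799336000011 1.9438599999999835
130 (array([529.9,  21.5,  50. ]), np.float64(0.032)) (array([529.9,  21.5,  50. ]), np.float64(0.032)) slot xy -109.04087336000012 2.0430299999999866
160 (array([530.2,  21.6,  48.9]), np.float64(0.111)) (array([528.8,  21.5,  50. ]), np.float64(0.28)) slot xy -110.13174336000014 1.901349999999984
160 (array([530.2,  21.6,  48.9]), np.float64(0.111)) (array([528.8,  21.5,  50. ]), np.float64(0.28)) slot xy -110.13174336000014 1.901349999999984
160 (array([530. ,  21.6,  49. ]), np.float64(0.04)) (array([528.8,  21.5,  50. ]), np.float64(0.137)) slot xy -110.13174336000014 1.901349999999984
(array([533. ,  22.3,  50. ]), np.float64(0.703)) -106.06964336000009 3.2356699999999865
```

The disc is 2 mm off to the left in the slot frame, the same by both ways of working it out. I'll correct that, lower it slightly and start in.

>>> {"fn": "step_arm", "kwargs": {
  "rows": [
    {"x": 0, "y": 0.001, "z": -0.002, "rx": 0, "ry": 0, "rz": 0, "claw": 0},
    {"x": 0.01, "y": 0, "z": 0, "rx": 0, "ry": 0, "rz": 0, "claw": 0},
    {"x": 0.012, "y": 0, "z": 0, "rx": 0, "ry": 0, "rz": 0, "claw": 0},
    {"x": 0.012, "y": 0, "z": 0, "rx": 0, "ry": 0, "rz": 0, "claw": 0},
    {"x": 0.01, "y": 0, "z": 0, "rx": 0, "ry": 0, "rz": 0, "claw": 0},
    {"x": 0.006, "y": 0, "z": 0, "rx": 0, "ry": 0, "rz": 0, "claw": 0},
    {"x": 0, "y": 0, "z": 0, "rx": 0, "ry": 0, "rz": 0, "claw": 0}
  ]
}}

```text
time_s: 7.18
tool_pos: [503.2, 20.8, 223.5]
eef_rot: [[0.992, -0.0, 0.128], [-0.128, -0.0, 0.992], [-0.0, -1.0, -0.0]]
force: [0.0, 0.2, -0.3]
width: 11.7
```

```bash

python3 - <<'E'
from h import *
st()
from cell import viewer
f=viewer.grab_frame("side");cv2.imwrite("pics/s4.png",cv2.resize(f["image"][150:270,230:390,::-1],None,fx=5,fy=5,interpolation=cv2.INTER_CUBIC))
f=viewer.grab_frame("top");np.save("pics/t4.npy",f,allow_pickle=True);cv2.imwrite("pics/t4.png",cv2.resize(f["image"][150:250,290:380,::-1],None,fx=6,fy=6,interpolation=cv2.INTER_CUBIC))
E
```

```text
t 7.175 pos [503.2  20.8 223.5] yaw -7.38 yaxis [-2.e-04 -0.e+00 -1.e+00] F [ 0.   0.2 -0.3] T [0.02 0.06 0.02] w 11.7
```

View pics/s4.png

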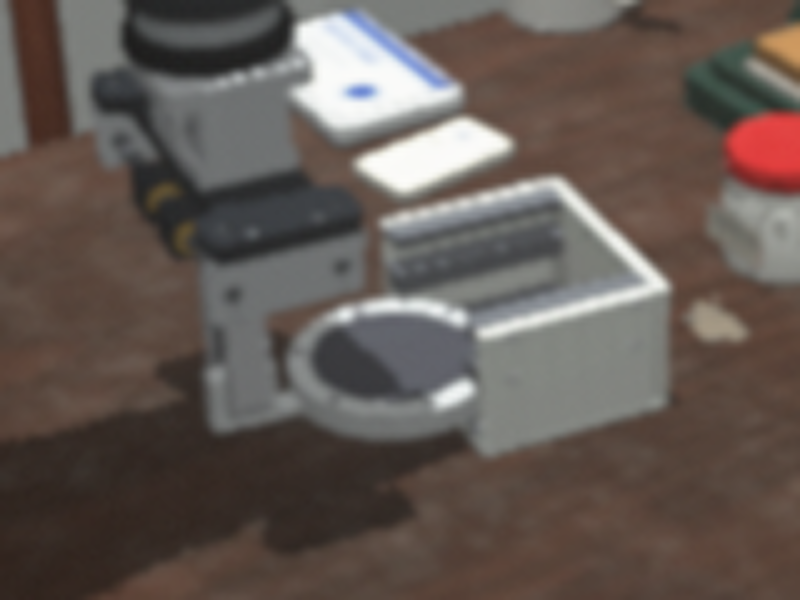

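View pics/t4.png

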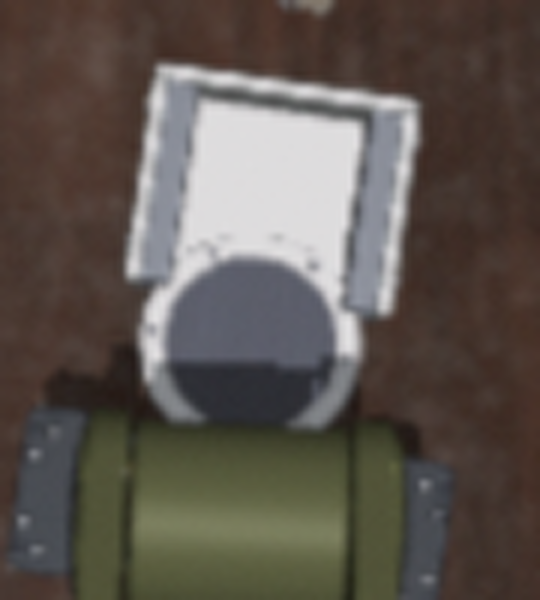

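The disc is entering under the middle ledges, centred and with no contact force. I'll continue in.

>>> {"fn": "step_arm", "kwargs": {
  "rows": [
    {"x": 0.008, "y": 0, "z": 0, "rx": 0, "ry": 0, "rz": 0, "claw": 0},
    {"x": 0.01, "y": 0, "z": 0, "rx": 0, "ry": 0, "rz": 0, "claw": 0},
    {"x": 0.01, "y": 0, "z": 0, "rx": 0, "ry": 0, "rz": 0, "claw": 0},
    {"x": 0.007, "y": 0, "z": 0, "rx": 0, "ry": 0, "rz": 0, "claw": 0},
    {"x": 0, "y": 0, "z": 0, "rx": 0, "ry": 0, "rz": 0, "claw": 0}
  ]
}}

```text
time_s: 7.9
tool_pos: [538.0, 16.3, 223.5]
eef_rot: [[0.992, -0.0, 0.128], [-0.128, -0.0, 0.992], [-0.0, -1.0, -0.0]]
force: [-0.7, 1.1, -1.7]
width: 11.5
```

>>> {"fn": "step_arm", "kwargs": {
  "rows": [
    {"x": 0.005, "y": 0, "z": 0, "rx": 0, "ry": 0, "rz": 0, "claw": 0},
    {"x": 0.005, "y": 0, "z": 0, "rx": 0, "ry": 0, "rz": 0, "claw": 0},
    {"x": 0.004, "y": 0, "z": 0, "rx": 0, "ry": 0, "rz": 0, "claw": 0},
    {"x": 0, "y": 0, "z": 0, "rx": 0, "ry": 0, "rz": 0, "claw": 0}
  ]
}}

```text
time_s: 8.4
tool_pos: [551.8, 14.5, 223.6]
eef_rot: [[0.992, -0.0, 0.129], [-0.129, 0.0, 0.992], [-0.0, -1.0, 0.0]]
force: [0.4, -0.2, -1.4]
width: 11.5
```

>>> {"fn": "step_arm", "kwargs": {
  "rows": [
    {"x": 0.002, "y": 0.002, "z": 0, "rx": 0, "ry": 0, "rz": 0, "claw": 0},
    {"x": 0.002, "y": 0.0015, "z": 0, "rx": 0, "ry": 0, "rz": 0, "claw": 0},
    {"x": 0, "y": 0, "z": 0, "rx": 0, "ry": 0, "rz": 0, "claw": 0},
    {"x": 0, "y": 0, "z": 0, "rx": 0, "ry": 0, "rz": 0, "claw": 0}
  ]
}}

```text
time_s: 8.9
tool_pos: [555.5, 14.1, 220.1]
eef_rot: [[0.992, -0.0, 0.128], [-0.128, -0.0, 0.992], [-0.0, -1.0, -0.0]]
force: [0.1, 0.1, -1.0]
width: 11.5
```

>>> {"fn": "step_arm", "kwargs": {
  "rows": [
    {"x": 0.0015, "y": 0, "z": 0, "rx": 0, "ry": 0, "rz": 0, "claw": 0},
    {"x": 0.0015, "y": 0, "z": 0, "rx": 0, "ry": 0, "rz": 0, "claw": 0},
    {"x": 0, "y": 0, "z": 0, "rx": 0, "ry": 0, "rz": 0, "claw": 0}
  ]
}}

```text
time_s: 9.28
tool_pos: [558.6, 13.7, 220.2]
eef_rot: [[0.992, 0.0, 0.128], [-0.128, 0.0, 0.992], [0.0, -1.0, 0.0]]
force: [-0.4, -0.3, -0.9]
width: 11.7
```

>>> {"fn": "step_arm", "kwargs": {
  "rows": [
    {"x": 0.0015, "y": 0, "z": 0, "rx": 0, "ry": 0, "rz": 0, "claw": 0},
    {"x": 0.001, "y": 0, "z": 0, "rx": 0, "ry": 0, "rz": 0, "claw": 0},
    {"x": 0, "y": 0, "z": 0, "rx": 0, "ry": 0, "rz": 0, "claw": 0}
  ]
}}

```text
time_s: 9.65
tool_pos: [561.1, 13.3, 220.1]
eef_rot: [[0.992, -0.0, 0.128], [-0.128, -0.0, 0.992], [-0.0, -1.0, -0.0]]
force: [-0.4, 0.3, -1.4]
width: 11.8
```

>>> {"fn": "step_arm", "kwargs": {
  "rows": [
    {"x": 0.001, "y": 0, "z": 0, "rx": 0, "ry": 0, "rz": 0, "claw": 0},
    {"x": 0, "y": 0, "z": 0, "rx": 0, "ry": 0, "rz": 0, "claw": 0}
  ]
}}

```text
time_s: 9.9
tool_pos: [562.1, 13.2, 220.1]
eef_rot: [[0.992, 0.0, 0.128], [-0.128, 0.0, 0.992], [0.0, -1.0, 0.0]]
force: [-0.1, -0.7, -0.5]
width: 11.9
```

>>> {"fn": "step_arm", "kwargs": {
  "rows": [
    {"x": 0.001, "y": 0, "z": 0, "rx": 0, "ry": 0, "rz": 0, "claw": 0},
    {"x": 0, "y": 0, "z": 0, "rx": 0, "ry": 0, "rz": 0, "claw": 0}
  ]
}}

```text
time_s: 10.15
tool_pos: [562.8, 13.1, 220.0]
eef_rot: [[0.992, -0.001, 0.128], [-0.128, 0.0, 0.992], [-0.001, -1.0, -0.0]]
force: [-3.9, 0.6, 1.0]
width: 11.8
```

Contact with the back wall (-3.9 N). I'll ease down to the ledge.

>>> {"fn": "step_arm", "kwargs": {
  "rows": [
    {"x": 0, "y": 0.0006, "z": 0, "rx": 0, "ry": 0, "rz": 0, "claw": 0},
    {"x": 0, "y": 0, "z": 0, "rx": 0, "ry": 0, "rz": 0, "claw": 0}
  ]
}}

```text
time_s: 10.4
tool_pos: [562.8, 13.1, 219.5]
eef_rot: [[0.992, -0.001, 0.128], [-0.128, 0.0, 0.992], [-0.001, -1.0, -0.0]]
force: [-5.8, 0.5, 1.2]
width: 11.9
```

```bash

python3 - <<'E'
from h import *
st()
from cell import viewer
f=viewer.grab_frame("side");cv2.imwrite("pics/s5.png",cv2.resize(f["image"][150:250,240:390,::-1],None,fx=5,fy=5,interpolation=cv2.INTER_CUBIC))
f=viewer.grab_frame("top");np.save("pics/t5.npy",f,allow_pickle=True);cv2.imwrite("pics/t5.png",cv2.resize(f["image"][150:250,290:380,::-1],None,fx=6,fy=6,interpolation=cv2.INTER_CUBIC))
E
```

```text
t 10.4 pos [562.8  13.1 219.5] yaw -7.38 yaxis [-9.e-04  1.e-04 -1.e+00] F [-5.8  0.5  1.2] T [ 0.16  0.86 -0.02] w 11.9
```

View pics/s5.png

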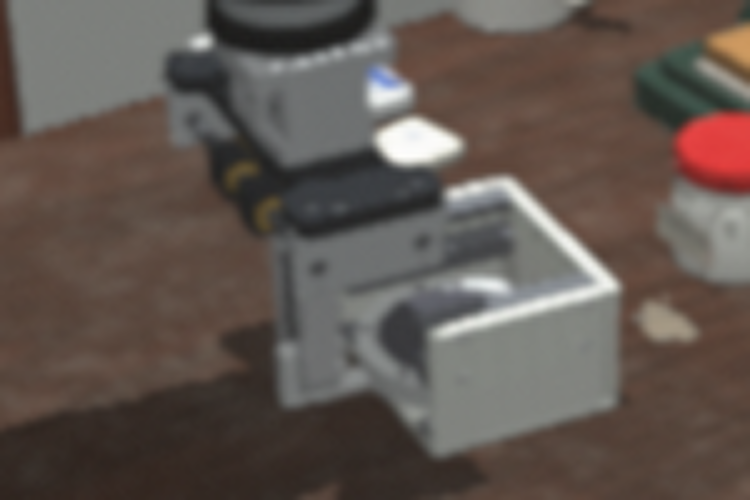

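View pics/t5.png

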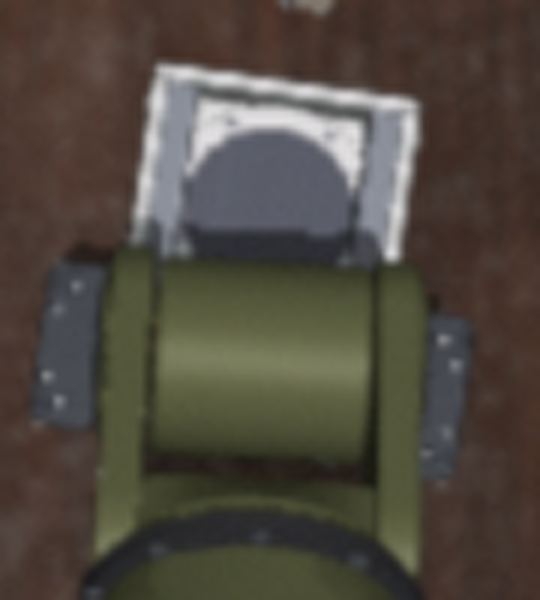

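It's seated and centred. I'll release and go up.

>>> {"fn": "step_arm", "kwargs": {
  "rows": [
    {"x": -0.0005, "y": 0, "z": 0, "rx": 0, "ry": 0, "rz": 0, "claw": 0.02},
    {"x": 0, "y": 0, "z": 0, "rx": 0, "ry": 0, "rz": 0, "claw": 0.04},
    {"x": 0, "y": 0, "z": 0, "rx": 0, "ry": 0, "rz": 0, "claw": 0.05},
    {"x": 0, "y": -0.015, "z": 0, "rx": 0, "ry": 0, "rz": 0, "claw": 0.05},
    {"x": 0, "y": -0.03, "z": 0, "rx": 0, "ry": 0, "rz": 0, "claw": 0.05},
    {"x": 0, "y": -0.04, "z": 0, "rx": 0, "ry": 0, "rz": 0, "claw": 0.06},
    {"x": -0.02, "y": -0.02, "z": 0, "rx": 0, "ry": 0, "rz": 0, "claw": 0.06},
    {"x": -0.04, "y": 0, "z": 0, "rx": 0, "ry": 0, "rz": 0, "claw": 0.06}
  ]
}}

```text
time_s: 11.5
tool_pos: [502.8, 20.8, 327.1]
eef_rot: [[0.992, 0.004, 0.129], [-0.129, -0.0, 0.992], [0.004, -1.0, 0.0]]
force: [0.1, -0.6, -0.3]
width: 59.6
```

>>> {"fn": "step_arm", "kwargs": {
  "rows": [
    {"x": 0, "y": 0, "z": 0, "rx": 0, "ry": -0.11, "rz": 0, "claw": 0.06},
    {"x": 0, "y": 0, "z": 0, "rx": 0, "ry": -0.11, "rz": 0, "claw": 0.06},
    {"x": 0, "y": 0, "z": 0, "rx": 0, "ry": -0.11, "rz": 0, "claw": 0.06},
    {"x": 0, "y": 0, "z": 0, "rx": 0, "ry": -0.11, "rz": 0, "claw": 0.06},
    {"x": 0, "y": 0, "z": 0, "rx": 0, "ry": -0.094, "rz": 0, "claw": 0.06},
    {"x": 0, "y": 0, "z": 0, "rx": 0, "ry": 0, "rz": 0, "claw": 0.06}
  ]
}}

```text
time_s: 12.25
tool_pos: [503.0, 20.9, 325.5]
eef_rot: [[0.919, 0.001, -0.394], [0.394, -0.0, 0.919], [0.001, -1.0, -0.0]]
force: [0.6, 0.0, -0.6]
width: 60.0
```

>>> {"fn": "step_arm", "kwargs": {
  "rows": [
    {"x": -0.02, "y": 0, "z": -0.03, "rx": 0, "ry": 0, "rz": 0, "claw": 0.06},
    {"x": -0.02, "y": 0, "z": -0.03, "rx": 0, "ry": 0, "rz": 0, "claw": 0.06},
    {"x": -0.02, "y": 0, "z": -0.03, "rx": 0, "ry": 0, "rz": 0, "claw": 0.06},
    {"x": -0.02, "y": 0, "z": -0.03, "rx": 0, "ry": 0, "rz": 0, "claw": 0.06},
    {"x": -0.02, "y": 0, "z": -0.03, "rx": 0, "ry": 0, "rz": 0, "claw": 0.06},
    {"x": -0.02, "y": 0.02, "z": -0.03, "rx": 0, "ry": 0, "rz": 0, "claw": 0.06},
    {"x": -0.02, "y": 0.02, "z": -0.03, "rx": 0, "ry": 0, "rz": 0, "claw": 0.06},
    {"x": -0.018, "y": 0.02, "z": -0.027, "rx": 0, "ry": 0, "rz": 0, "claw": 0.06}
  ]
}}

```text
time_s: 13.25
tool_pos: [452.8, -257.7, 264.6]
eef_rot: [[0.922, -0.002, -0.388], [0.388, -0.004, 0.922], [-0.003, -1.0, -0.003]]
force: [0.2, 0.1, 0.6]
width: 60.0
```

>>> {"fn": "step_arm", "kwargs": {
  "rows": [
    {"x": 0, "y": 0, "z": 0, "rx": 0, "ry": 0, "rz": 0, "claw": 0.06},
    {"x": 0, "y": 0, "z": 0, "rx": 0, "ry": 0, "rz": 0, "claw": 0.06}
  ]
}}

```text
time_s: 13.5
tool_pos: [453.4, -255.9, 265.3]
eef_rot: [[0.921, -0.002, -0.39], [0.39, -0.004, 0.921], [-0.003, -1.0, -0.003]]
force: [0.0, 0.3, -0.7]
width: 60.0
```

```bash

python3 - <<'E'
from h import *
delta([450.5,-259.2,204.5])
from cell import viewer
f=viewer.grab_frame("side");cv2.imwrite("pics/s6.png",cv2.resize(f["image"][150:350,250:410,::-1],None,fx=3,fy=3,interpolation=cv2.INTER_CUBIC))
f=viewer.grab_frame("top");np.save("pics/t6.npy",f,allow_pickle=True);cv2.imwrite("pics/t6.png",cv2.resize(f["image"][150:250,290:440,::-1],None,fx=5,fy=5,interpolation=cv2.INTER_CUBIC))
E
```

```text
t 13.5 pos [ 453.4 -255.9  265.3] yaw 22.95 yaxis [-0.0017 -0.0039 -1.    ] F [ 0.   0.3 -0.7] T [ 0.04  0.01 -0.09] w 60.0
tool delta mm [-3.7 60.8 -1.8]
```

View pics/s6.png

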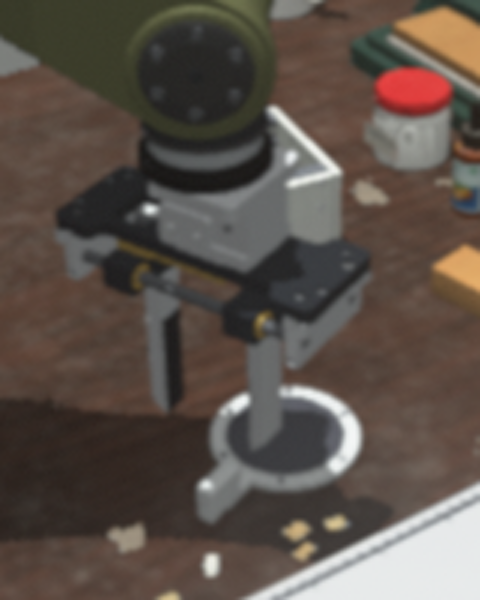

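View pics/t6.png

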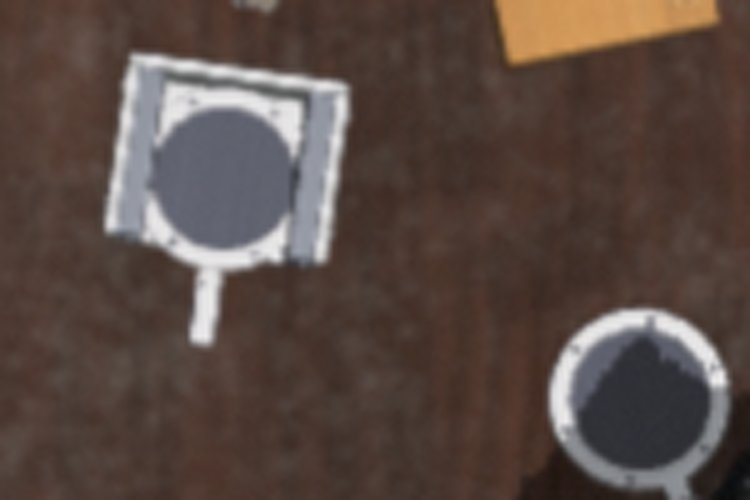

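The thick disc looks home and straight. Now a small correction, then down onto the thin lug.

>>> {"fn": "step_arm", "kwargs": {
  "rows": [
    {"x": -0.0037, "y": 0.02, "z": -0.0018, "rx": 0, "ry": 0, "rz": 0, "claw": 0.06},
    {"x": 0, "y": 0.015, "z": 0, "rx": 0, "ry": 0, "rz": 0, "claw": 0.06},
    {"x": 0, "y": 0, "z": 0, "rx": 0, "ry": 0, "rz": 0, "claw": 0.06},
    {"x": 0, "y": 0, "z": 0, "rx": 0, "ry": 0, "rz": 0, "claw": 0.06}
  ]
}}

```text
time_s: 14.1
tool_pos: [451.6, -257.9, 230.1]
eef_rot: [[0.921, -0.003, -0.389], [0.389, -0.006, 0.921], [-0.005, -1.0, -0.004]]
force: [0.5, -0.2, -0.7]
width: 59.8
```

```bash

python3 - <<'E'
from h import *
delta([450.5,-259.2,204.5])
from cell import viewer
f=viewer.grab_frame("side");cv2.imwrite("pics/s7.png",cv2.resize(f["image"][250:350,270:410,::-1],None,fx=5,fy=5,interpolation=cv2.INTER_CUBIC))
f=np.load("pics/t6.npy",allow_pickle=True).item()
# thick pane centre
K=5;im=cv2.resize(f["image"].astype(np.float32),None,fx=K,fy=K,interpolation=cv2.INTER_CUBIC)
x,y,w,h=318,168,34,36
m=(im[y*K:(y+h)*K,x*K:(x+w)*K,0]<150).astype(np.uint8)
m=cv2.morphologyEx(m,cv2.MORPH_OPEN,np.ones((9,9)))
c,_=cv2.findContours(m,cv2.RETR_EXTERNAL,cv2.CHAIN_APPROX_NONE)
c=max(c,key=cv2.contourArea);c=(c.reshape(-1,2)+[x*K,y*K]+.5)/K-.5
p=plane(f,c,26)
# use only front/back arcs
s=circ(p,39.6);print(s.x.round(1),s.cost/len(p))
a=np.array([.9917,-.1288]);b=np.array([.1288,.9917]);o=np.array([645.7,4.4])-8*a
d=s.x[:2]-o;print("slot",d@a,d@b)
E
```

```text
t 14.1 pos [ 451.6 -257.9  230.1] yaw 22.89 yaxis [-0.0032 -0.006  -1.    ] F [ 0.5 -0.2 -0.7] T [0.   0.03 0.  ] w 59.8
tool delta mm [-1.4 25.6 -0.6]
[641.6   2.8  50. ] 6.934495157840818
slot 4.148113313468252 -2.0898469852061257
```

View pics/s7.png

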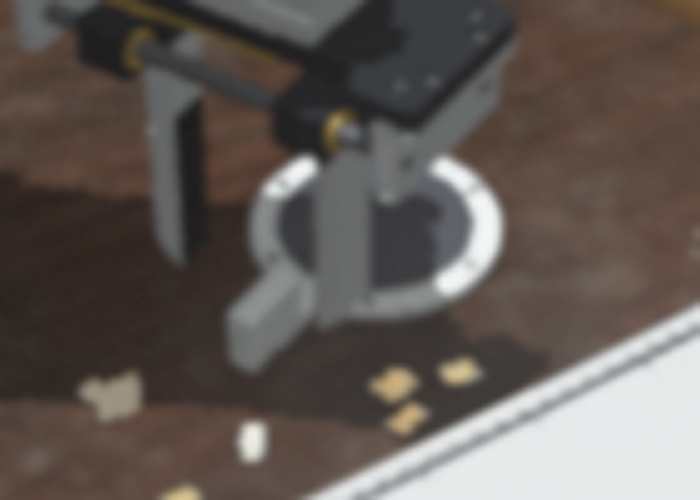

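>>> {"fn": "step_arm", "kwargs": {
  "rows": [
    {"x": -0.0014, "y": 0.008, "z": -0.0006, "rx": 0.0043, "ry": 0, "rz": -0.0053, "claw": 0.06},
    {"x": 0, "y": 0.01, "z": 0, "rx": 0, "ry": 0, "rz": 0, "claw": 0.06},
    {"x": 0, "y": 0.0076, "z": 0, "rx": 0, "ry": 0, "rz": 0, "claw": 0.06},
    {"x": 0, "y": 0, "z": 0, "rx": 0, "ry": 0, "rz": 0, "claw": 0.06},
    {"x": 0, "y": 0, "z": 0, "rx": 0, "ry": 0, "rz": 0, "claw": 0.06},
    {"x": 0, "y": 0, "z": 0, "rx": 0, "ry": 0, "rz": 0, "claw": 0.06}
  ]
}}

```text
time_s: 14.9
tool_pos: [451.4, -257.5, 204.2]
eef_rot: [[0.922, -0.002, -0.387], [0.387, -0.002, 0.922], [-0.002, -1.0, -0.001]]
force: [-0.8, -0.1, 0.4]
width: 60.2
```

```bash

python3 - <<'E'
from h import *
delta([450.5,-259.2,204.5])
E
```

```text
t 14.9 pos [ 451.4 -257.5  204.2] yaw 22.74 yaxis [-0.0017 -0.0023 -1.    ] F [-0.8 -0.1  0.4] T [-0.    0.06 -0.02] w 60.2
tool delta mm [-1.5 -0.3 -1.2]
```

>>> {"fn": "step_arm", "kwargs": {
  "rows": [
    {"x": -0.001, "y": 0, "z": -0.001, "rx": 0.0014, "ry": 0, "rz": -0.0025, "claw": 0.06},
    {"x": 0, "y": 0, "z": 0, "rx": 0, "ry": 0, "rz": 0, "claw": 0.06},
    {"x": 0, "y": 0, "z": 0, "rx": 0, "ry": 0, "rz": 0, "claw": 0},
    {"x": 0, "y": 0, "z": 0, "rx": 0, "ry": 0, "rz": 0, "claw": 0},
    {"x": 0, "y": 0, "z": 0, "rx": 0, "ry": 0, "rz": 0, "claw": 0},
    {"x": 0, "y": 0, "z": 0, "rx": 0, "ry": 0, "rz": 0, "claw": 0},
    {"x": 0, "y": 0, "z": 0, "rx": 0, "ry": 0, "rz": 0, "claw": 0},
    {"x": 0, "y": 0, "z": 0, "rx": 0, "ry": 0, "rz": 0, "claw": 0}
  ]
}}

```text
time_s: 15.9
tool_pos: [451.5, -257.7, 203.9]
eef_rot: [[0.923, -0.001, -0.385], [0.385, -0.001, 0.923], [-0.002, -1.0, -0.001]]
force: [-0.0, 0.1, 0.8]
width: 11.7
```

```bash

python3 - <<'E'
from h import *
delta([450.5,-259.2,204.5])
E
```

```text
t 15.9 pos [ 451.5 -257.7  203.9] yaw 22.67 yaxis [-0.0013 -0.0012 -1.    ] F [-0.   0.1  0.8] T [ 0.06  0.06 -0.02] w 11.7
tool delta mm [-1.5 -0.6 -1. ]
```

Gripped at 11.7 mm. I'll lift, turn, and carry to the cassette front at height.

>>> {"fn": "step_arm", "kwargs": {
  "rows": [
    {"x": 0, "y": -0.015, "z": 0, "rx": 0, "ry": 0, "rz": 0, "claw": 0},
    {"x": 0, "y": -0.03, "z": 0, "rx": 0, "ry": 0, "rz": 0, "claw": 0},
    {"x": 0, "y": -0.03, "z": 0, "rx": 0, "ry": 0, "rz": 0, "claw": 0},
    {"x": 0, "y": 0, "z": 0, "rx": 0, "ry": 0.1, "rz": 0, "claw": 0},
    {"x": 0, "y": 0, "z": 0, "rx": 0, "ry": 0.11, "rz": 0, "claw": 0},
    {"x": 0, "y": 0, "z": 0, "rx": 0, "ry": 0.11, "rz": 0, "claw": 0},
    {"x": 0, "y": 0, "z": 0, "rx": 0, "ry": 0.11, "rz": 0, "claw": 0},
    {"x": 0, "y": 0, "z": 0, "rx": 0, "ry": 0.095, "rz": 0, "claw": 0}
  ]
}}

```text
time_s: 16.9
tool_pos: [451.6, -257.6, 280.0]
eef_rot: [[0.991, -0.001, 0.132], [-0.132, -0.002, 0.991], [-0.0, -1.0, -0.002]]
force: [-0.6, 0.3, 0.2]
width: 11.5
```

>>> {"fn": "step_arm", "kwargs": {
  "rows": [
    {"x": -0.004, "y": 0, "z": 0.02, "rx": 0, "ry": 0, "rz": 0, "claw": 0},
    {"x": -0.004, "y": 0, "z": 0.035, "rx": 0, "ry": 0, "rz": 0, "claw": 0},
    {"x": -0.004, "y": 0, "z": 0.038, "rx": 0, "ry": 0, "rz": 0, "claw": 0},
    {"x": -0.004, "y": 0, "z": 0.038, "rx": 0, "ry": 0, "rz": 0, "claw": 0},
    {"x": -0.005, "y": 0, "z": 0.038, "rx": 0, "ry": 0, "rz": 0, "claw": 0},
    {"x": -0.005, "y": 0, "z": 0.038, "rx": 0, "ry": 0, "rz": 0, "claw": 0},
    {"x": -0.005, "y": 0, "z": 0.038, "rx": 0, "ry": 0, "rz": 0, "claw": 0},
    {"x": -0.004, "y": 0, "z": 0.035, "rx": 0, "ry": 0, "rz": 0, "claw": 0}
  ]
}}

```text
time_s: 17.9
tool_pos: [452.2, 26.6, 279.1]
eef_rot: [[0.992, -0.001, 0.126], [-0.126, -0.001, 0.992], [-0.001, -1.0, -0.001]]
force: [-0.5, -0.1, -0.9]
width: 11.3
```

>>> {"fn": "step_arm", "kwargs": {
  "rows": [
    {"x": 0, "y": 0.01, "z": 0, "rx": 0, "ry": 0, "rz": 0, "claw": 0},
    {"x": 0, "y": 0.013, "z": 0, "rx": 0, "ry": 0, "rz": 0, "claw": 0},
    {"x": 0, "y": 0, "z": 0, "rx": 0, "ry": 0, "rz": 0, "claw": 0},
    {"x": 0, "y": 0, "z": 0, "rx": 0, "ry": 0, "rz": 0, "claw": 0}
  ]
}}

```text
time_s: 18.4
tool_pos: [453.1, 24.0, 255.6]
eef_rot: [[0.992, -0.001, 0.13], [-0.13, -0.001, 0.992], [-0.001, -1.0, -0.001]]
force: [0.1, 0.1, -0.7]
width: 12.0
```

```bash

python3 - <<'E'
from h import *
delta([452.9,27.4,255.4])
from cell import viewer,monitor
print(monitor.sense()["joint_positions"])
f=viewer.grab_frame("side");np.save("pics/s8.npy",f,allow_pickle=True);cv2.imwrite("pics/s8.png",cv2.resize(f["image"][130:270,200:390,::-1],None,fx=4,fy=4,interpolation=cv2.INTER_CUBIC))
f=viewer.grab_frame("top");np.save("pics/t8.npy",f,allow_pickle=True);cv2.imwrite("pics/t8.png",cv2.resize(f["image"][150:270,280:390,::-1],None,fx=5,fy=5,interpolation=cv2.INTER_CUBIC))
E
```

```text
t 18.4 pos [453.1  24.  255.6] yaw -7.45 yaxis [-0.0014 -0.0013 -1.    ] F [ 0.1  0.1 -0.7] T [0.02 0.07 0.02] w 12.0
tool delta mm [-0.6  0.2  3.4]
[-1.58684910e+00  1.62843871e+01  1.10602510e+02 -9.34562367e-02
  5.31933327e+01 -8.40788251e+01]
```

View pics/s8.png

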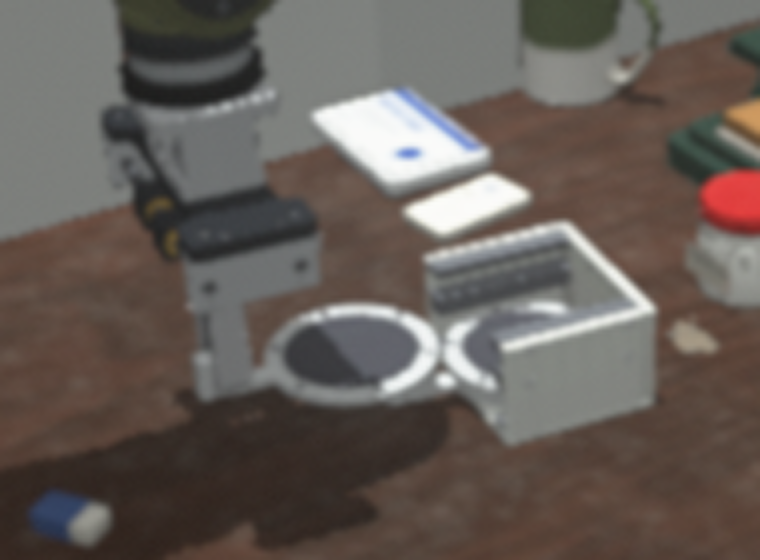

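View pics/t8.png

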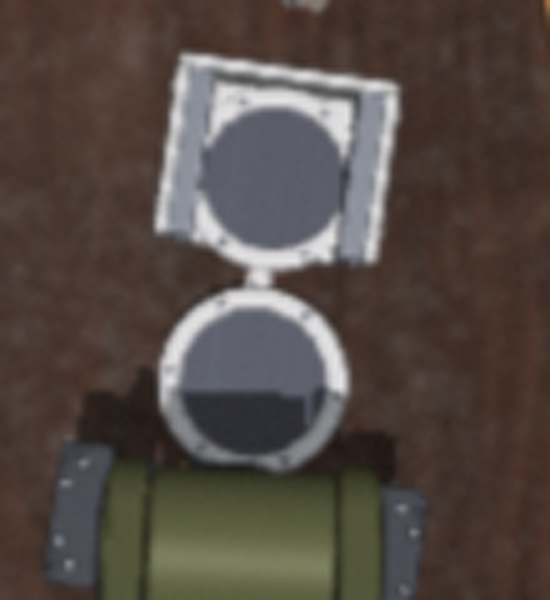

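```bash
python3 - <<'E'
from h import *
f=np.load("pics/t8.npy",allow_pickle=True).item()
a=np.array([.9917,-.1288]);b=np.array([.1288,.9917]);o=np.array([645.7,4.4])-8*a
for thr in (120,140):
  for bx in ((308,210,50,30),(308,210,50,20)):
    r=disc(f,bx,56.7,None,thr,near=[528,16]);q=disc(f,bx,56.7,50,thr,near=[528,16]);c=q[0][:2]
    print(thr,r,q,"slot xy",(c-o)@a,(c-o)@b)
E
```

```text
120 (array([528.5,  15.7,  49.6]), np.float64(0.295)) (array([527.9,  15.6,  50. ]), np.float64(0.332)) slot xy -110.26435336000011 -4.065600000000016
120 (array([527.1,  15.8,  50.2]), np.float64(0.149)) (array([527.5,  15.8,  50. ]), np.float64(0.155)) slot xy -110.6867933600001 -3.918780000000011
140 (array([527.4,  15.8,  49.5]), np.float64(0.202)) (array([526.6,  15.7,  50. ]), np.float64(0.25)) slot xy -111.56644336000008 -4.13387000000001
140 (array([527.2,  15.8,  49.6]), np.float64(0.134)) (array([526.5,  15.8,  50. ]), np.float64(0.159)) slot xy -111.67849336000009 -4.047580000000011
```

Camera says -4.0 mm and the kinematics say -3.4 mm, so I'll shift +3.7 mm and go partly in.

>>> {"fn": "step_arm", "kwargs": {
  "rows": [
    {"x": 0, "y": 0, "z": 0.0037, "rx": 0, "ry": 0, "rz": 0, "claw": 0},
    {"x": 0.01, "y": 0, "z": 0, "rx": 0, "ry": 0, "rz": 0, "claw": 0},
    {"x": 0.012, "y": 0, "z": 0, "rx": 0, "ry": 0, "rz": 0, "claw": 0},
    {"x": 0.012, "y": 0, "z": 0, "rx": 0, "ry": 0, "rz": 0, "claw": 0},
    {"x": 0.01, "y": 0, "z": 0, "rx": 0, "ry": 0, "rz": 0, "claw": 0},
    {"x": 0.006, "y": 0, "z": 0, "rx": 0, "ry": 0, "rz": 0, "claw": 0},
    {"x": 0, "y": 0, "z": 0, "rx": 0, "ry": 0, "rz": 0, "claw": 0}
  ]
}}

```text
time_s: 19.38
tool_pos: [503.3, 21.6, 255.4]
eef_rot: [[0.992, -0.002, 0.129], [-0.129, -0.001, 0.992], [-0.001, -1.0, -0.001]]
force: [-0.1, -0.5, -0.8]
width: 11.5
```

```bash

python3 - <<'E'
from h import *
delta([564,13,255.4])
from cell import viewer
f=viewer.grab_frame("side");cv2.imwrite("pics/s9.png",cv2.resize(f["image"][150:270,230:390,::-1],None,fx=5,fy=5,interpolation=cv2.INTER_CUBIC))
f=viewer.grab_frame("top");np.save("pics/t9.npy",f,allow_pickle=True);cv2.imwrite("pics/t9.png",cv2.resize(f["image"][150:250,290:380,::-1],None,fx=6,fy=6,interpolation=cv2.INTER_CUBIC))
E
```

```text
t 19.375 pos [503.3  21.6 255.4] yaw -7.41 yaxis [-0.0016 -0.0013 -1.    ] F [-0.1 -0.5 -0.8] T [-0.01 -0.01  0.06] w 11.5
tool delta mm [61.3 -0.1 -0.7]
```

View pics/s9.png

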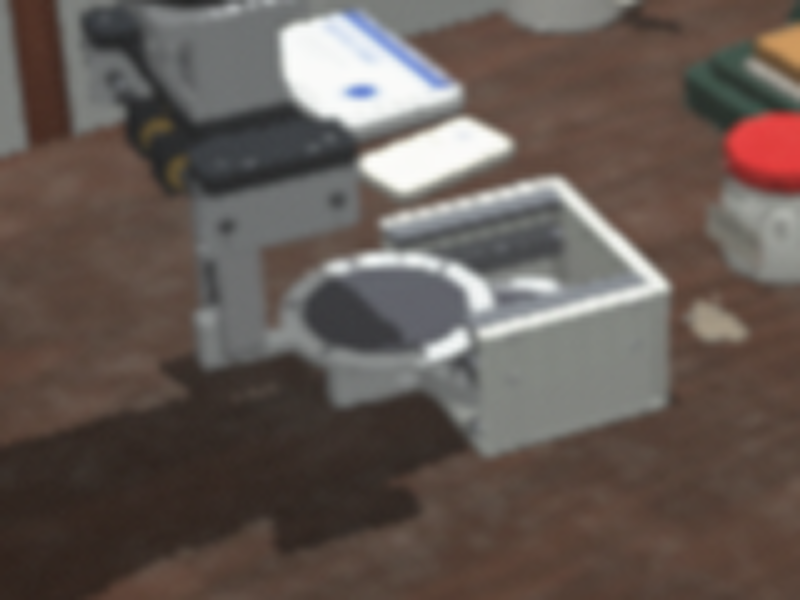

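View pics/t9.png

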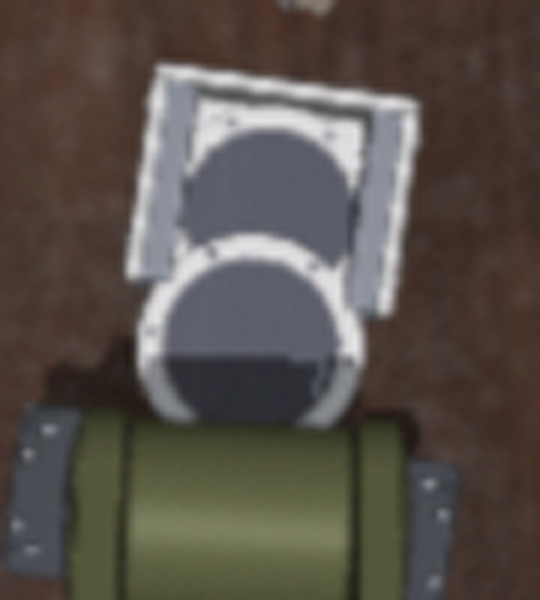

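The thin disc is entering the shallow slot centred, between the middle ledge and the top rail. I'll continue.

>>> {"fn": "step_arm", "kwargs": {
  "rows": [
    {"x": 0.008, "y": 0, "z": -0.0005, "rx": 0, "ry": 0, "rz": 0, "claw": 0},
    {"x": 0.01, "y": 0, "z": 0, "rx": 0, "ry": 0, "rz": 0, "claw": 0},
    {"x": 0.01, "y": 0, "z": 0, "rx": 0, "ry": 0, "rz": 0, "claw": 0},
    {"x": 0.007, "y": 0, "z": 0, "rx": 0, "ry": 0, "rz": 0, "claw": 0},
    {"x": 0, "y": 0, "z": 0, "rx": 0, "ry": 0, "rz": 0, "claw": 0}
  ]
}}

```text
time_s: 20.1
tool_pos: [538.0, 16.6, 255.3]
eef_rot: [[0.992, -0.001, 0.129], [-0.129, -0.001, 0.992], [-0.001, -1.0, -0.001]]
force: [-0.1, -0.2, 0.0]
width: 11.7
```

>>> {"fn": "step_arm", "kwargs": {
  "rows": [
    {"x": 0.006, "y": 0, "z": 0, "rx": 0, "ry": 0, "rz": 0, "claw": 0},
    {"x": 0.006, "y": 0, "z": 0, "rx": 0, "ry": 0, "rz": 0, "claw": 0},
    {"x": 0.004, "y": 0, "z": 0, "rx": 0, "ry": 0, "rz": 0, "claw": 0},
    {"x": 0, "y": 0, "z": 0, "rx": 0, "ry": 0, "rz": 0, "claw": 0}
  ]
}}

```text
time_s: 20.6
tool_pos: [553.7, 14.6, 255.4]
eef_rot: [[0.992, -0.001, 0.129], [-0.129, -0.001, 0.992], [-0.001, -1.0, -0.001]]
force: [-0.6, 0.5, -1.6]
width: 11.7
```

>>> {"fn": "step_arm", "kwargs": {
  "rows": [
    {"x": 0.001, "y": 0.0015, "z": 0, "rx": 0, "ry": 0, "rz": 0, "claw": 0},
    {"x": 0.001, "y": 0.001, "z": 0, "rx": 0, "ry": 0, "rz": 0, "claw": 0},
    {"x": 0, "y": 0, "z": 0, "rx": 0, "ry": 0, "rz": 0, "claw": 0}
  ]
}}

```text
time_s: 20.98
tool_pos: [555.5, 14.4, 252.8]
eef_rot: [[0.992, -0.001, 0.129], [-0.129, -0.001, 0.992], [-0.001, -1.0, -0.001]]
force: [-0.0, -1.1, -0.9]
width: 11.9
```

>>> {"fn": "step_arm", "kwargs": {
  "rows": [
    {"x": 0.003, "y": 0, "z": 0, "rx": 0, "ry": 0, "rz": 0, "claw": 0},
    {"x": 0.003, "y": 0, "z": 0, "rx": 0, "ry": 0, "rz": 0, "claw": 0},
    {"x": 0, "y": 0, "z": 0, "rx": 0, "ry": 0, "rz": 0, "claw": 0}
  ]
}}

```text
time_s: 21.35
tool_pos: [561.7, 13.6, 252.9]
eef_rot: [[0.992, -0.001, 0.129], [-0.129, -0.001, 0.992], [-0.001, -1.0, -0.001]]
force: [1.0, -0.0, -0.0]
width: 11.6
```

>>> {"fn": "step_arm", "kwargs": {
  "rows": [
    {"x": 0.0012, "y": 0, "z": 0, "rx": 0, "ry": 0, "rz": 0, "claw": 0},
    {"x": 0, "y": 0, "z": 0, "rx": 0, "ry": 0, "rz": 0, "claw": 0}
  ]
}}

```text
time_s: 21.6
tool_pos: [562.7, 13.4, 252.9]
eef_rot: [[0.992, -0.001, 0.129], [-0.129, -0.001, 0.992], [-0.001, -1.0, -0.001]]
force: [0.6, -0.5, 0.1]
width: 11.7
```

>>> {"fn": "step_arm", "kwargs": {
  "rows": [
    {"x": 0.001, "y": 0, "z": 0, "rx": 0, "ry": 0, "rz": 0, "claw": 0},
    {"x": 0, "y": 0, "z": 0, "rx": 0, "ry": 0, "rz": 0, "claw": 0}
  ]
}}

```text
time_s: 21.85
tool_pos: [563.7, 13.3, 253.0]
eef_rot: [[0.992, -0.001, 0.129], [-0.129, -0.001, 0.992], [-0.001, -1.0, -0.001]]
force: [0.6, 0.0, -1.0]
width: 11.5
```

>>> {"fn": "step_arm", "kwargs": {
  "rows": [
    {"x": 0.001, "y": 0, "z": 0, "rx": 0, "ry": 0, "rz": 0, "claw": 0},
    {"x": 0, "y": 0, "z": 0, "rx": 0, "ry": 0, "rz": 0, "claw": 0}
  ]
}}

```text
time_s: 22.1
tool_pos: [564.7, 13.2, 252.9]
eef_rot: [[0.992, -0.001, 0.129], [-0.129, -0.001, 0.992], [-0.001, -1.0, -0.001]]
force: [0.1, -0.5, -0.8]
width: 12.1
```

>>> {"fn": "step_arm", "kwargs": {
  "rows": [
    {"x": 0.0008, "y": 0, "z": 0, "rx": 0, "ry": 0, "rz": 0, "claw": 0},
    {"x": 0, "y": 0, "z": 0, "rx": 0, "ry": 0, "rz": 0, "claw": 0}
  ]
}}

```text
time_s: 22.35
tool_pos: [565.2, 13.1, 252.7]
eef_rot: [[0.992, -0.003, 0.129], [-0.129, -0.001, 0.992], [-0.003, -1.0, -0.002]]
force: [-5.4, -0.2, 2.1]
width: 11.8
```

Back contact at 565.2 mm, with -5.4 N. I'll ease down to the ledge and check by picture.

>>> {"fn": "step_arm", "kwargs": {
  "rows": [
    {"x": -0.0003, "y": 0.0007, "z": 0, "rx": 0, "ry": 0, "rz": 0, "claw": 0},
    {"x": 0, "y": 0, "z": 0, "rx": 0, "ry": 0, "rz": 0, "claw": 0}
  ]
}}

```text
time_s: 22.6
tool_pos: [565.0, 13.2, 252.1]
eef_rot: [[0.992, -0.002, 0.129], [-0.129, -0.001, 0.992], [-0.002, -1.0, -0.001]]
force: [-4.2, 1.1, 0.7]
width: 11.7
```

```bash

python3 - <<'E'
from h import *
st()
from cell import viewer
f=viewer.grab_frame("side");cv2.imwrite("pics/s10.png",cv2.resize(f["image"][150:250,240:390,::-1],None,fx=5,fy=5,interpolation=cv2.INTER_CUBIC))
E
```

```text
t 22.6 pos [565.   13.2 252.1] yaw -7.4 yaxis [-0.0021 -0.0012 -1.    ] F [-4.2  1.1  0.7] T [ 0.12  0.88 -0.06] w 11.7
```

View pics/s10.png

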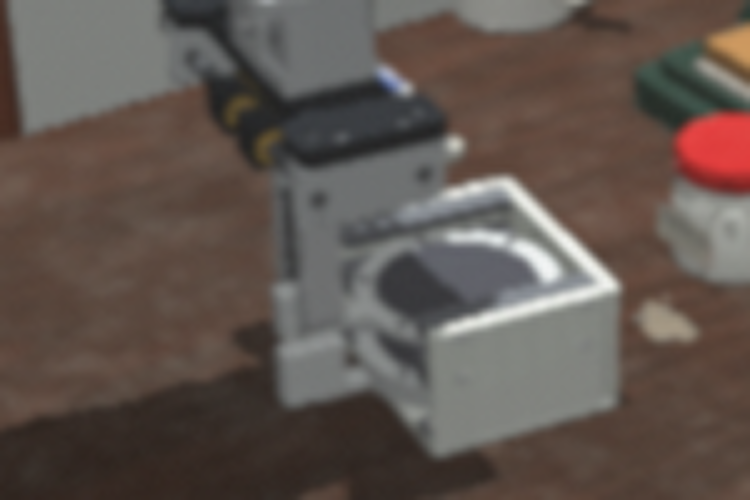

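Seated above the thick disc. I'll release and retreat.

>>> {"fn": "step_arm", "kwargs": {
  "rows": [
    {"x": -0.0005, "y": 0, "z": 0, "rx": 0, "ry": 0, "rz": 0, "claw": 0.02},
    {"x": 0, "y": 0, "z": 0, "rx": 0, "ry": 0, "rz": 0, "claw": 0.04},
    {"x": 0, "y": 0, "z": 0, "rx": 0, "ry": 0, "rz": 0, "claw": 0.05},
    {"x": 0, "y": -0.015, "z": 0, "rx": 0, "ry": 0, "rz": 0, "claw": 0.05},
    {"x": 0, "y": -0.03, "z": 0, "rx": 0, "ry": 0, "rz": 0, "claw": 0.05},
    {"x": -0.02, "y": -0.03, "z": 0, "rx": 0, "ry": 0, "rz": 0, "claw": 0.06},
    {"x": -0.04, "y": -0.02, "z": 0, "rx": 0, "ry": 0, "rz": 0, "claw": 0.06},
    {"x": -0.04, "y": 0, "z": 0, "rx": 0, "ry": 0, "rz": 0, "claw": 0.06}
  ]
}}

```text
time_s: 23.65
tool_pos: [464.6, 26.3, 349.7]
eef_rot: [[0.992, 0.002, 0.129], [-0.129, -0.001, 0.992], [0.003, -1.0, -0.001]]
force: [0.1, 0.7, 0.1]
width: 60.0
```

>>> {"fn": "step_arm", "kwargs": {
  "rows": [
    {"x": -0.03, "y": 0, "z": 0.03, "rx": 0, "ry": 0, "rz": 0, "claw": 0.06},
    {"x": 0, "y": 0, "z": 0.04, "rx": 0, "ry": 0, "rz": 0, "claw": 0.06},
    {"x": 0, "y": 0, "z": 0.04, "rx": 0, "ry": 0, "rz": 0, "claw": 0.06},
    {"x": 0, "y": 0, "z": 0.04, "rx": 0, "ry": 0, "rz": 0, "claw": 0.06},
    {"x": 0, "y": 0, "z": 0, "rx": 0, "ry": 0, "rz": 0, "claw": 0.06},
    {"x": 0, "y": 0, "z": 0, "rx": 0, "ry": 0, "rz": 0, "claw": 0.06}
  ]
}}

```text
time_s: 24.4
tool_pos: [455.1, 178.5, 347.7]
eef_rot: [[0.992, -0.001, 0.129], [-0.129, -0.001, 0.992], [-0.001, -1.0, -0.001]]
force: [-0.1, -0.4, 0.0]
width: 59.5
```

```bash

python3 - <<'E'
from h import *
st()
from cell import viewer
f=viewer.grab_frame("side");cv2.imwrite("pics/s11.png",cv2.resize(f["image"][160:250,270:390,::-1],None,fx=6,fy=6,interpolation=cv2.INTER_CUBIC))
f=viewer.grab_frame("top");np.save("pics/t11.npy",f,allow_pickle=True);cv2.imwrite("pics/t11.png",cv2.resize(f["image"][150:230,300:380,::-1],None,fx=7,fy=7,interpolation=cv2.INTER_CUBIC))
# pane fit: dark blue-grey, distance-limited
a=np.array([.9917,-.1288]);b=np.array([.1288,.9917]);o=np.array([645.7,4.4])-8*a
def pane(f,zt):
    K=5;x,y,w,h=310,160,50,50
    im=cv2.resize(f["image"].astype(np.float32),None,fx=K,fy=K,interpolation=cv2.INTER_CUBIC)[y*K:(y+h)*K,x*K:(x+w)*K]
    m=((im[:,:,0]<150)).astype(np.uint8)
    ys,xs=np.nonzero(np.abs(cv2.Laplacian(m,cv2.CV_16S))>0)
    p=plane(f,(np.c_[xs,ys]+[x*K,y*K]+.5)/K-.5,zt)
    q=o
    for tol in (6,4,3,3):
        d=p[:,:2]-q; r=np.hypot(*d.T); ang=np.abs((d@b)/r)
        k=(abs(r-39.7)<tol)&(ang<.75)
        q=circ(p[k],39.7).x[:2]
    d=q-o; print("pane z",zt,k.sum(),"slot",(d@a).round(1),(d@b).round(1))
pane(f,53); pane(np.load("pics/t6.npy",allow_pickle=True).item(),26)
E
```

```text
t 24.4 pos [455.1 178.5 347.7] yaw -7.4 yaxis [-8.0e-04 -1.3e-03 -1.0e+00] F [-0.1 -0.4  0. ] T [-0.02 -0.03 -0.02] w 59.5
pane z 53 447 slot 1.0 -0.4
pane z 26 435 slot 1.0 -0.1
```

View pics/s11.png

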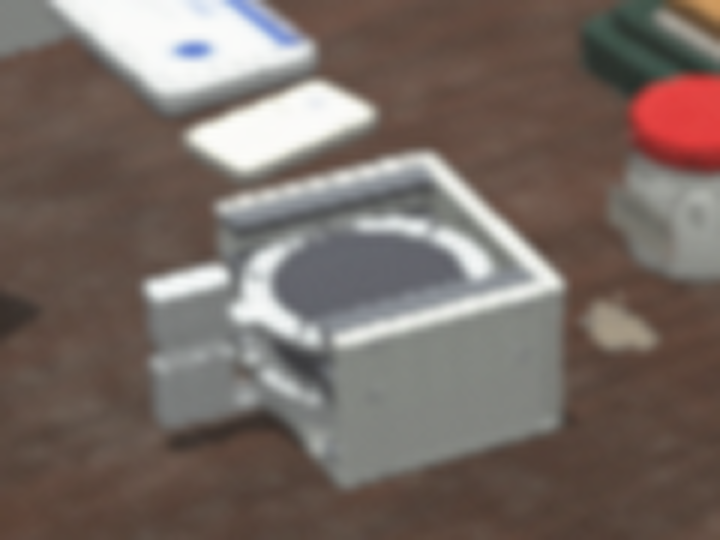

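View pics/t11.png

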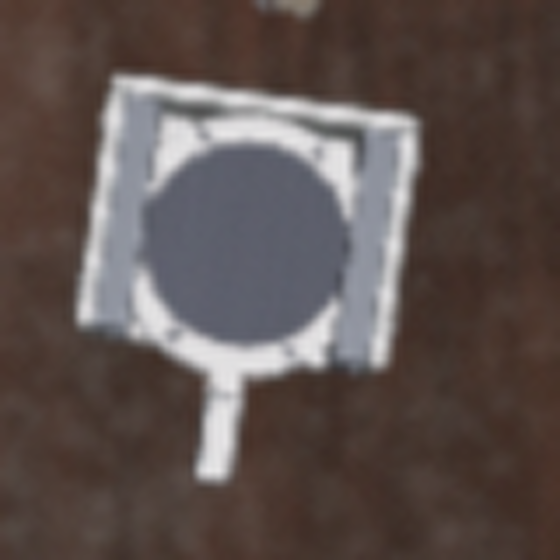

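Both discs are within about 1 mm of home, with their lugs stacked and straight. Handing in.

```bash
python3 -c "
from cell import job
print(job.job_done())"
```

```text
the job is handed in; nothing more can be done
None
```

I put both discs back in the cassette and handed the job in at about 24.5 s. The thick disc went in the deep bottom slot first, then the thin disc in the shallow slot above it. Each was slid in flat until it touched the back wall (4–6 N), eased down onto its ledge and released.

**Seating:** the last top-view fits put the thick disc at x +1.0, y -0.1 mm and the thin disc at x +1.0, y -0.4 mm from home. The thick disc's figure was taken just after it was seated, because the thin disc now covers it from above. The final side view shows the two lugs stacked and straight out of the front.

**Heights and clearance:** arm readings when each disc was released put both within about 1 mm of their ledge heights. The gripper is clear of everything, the force reads near zero, and the arm never went near the other things on the table. I did not measure their positions again.

**Checks that disagreed:**
- An early fit of the thick disc's position gave x +4.1, y -2.1 mm, but with a large error because edges of the cassette got into it. The cleaner repeat gave the figures above.
- The two cameras differed by 2–3.5 mm in y, so I lined up each disc using the top view alone and cross-checked it against the arm's own position.

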